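Walk the steel link end over end into its foam tray

TASK

Put the steel link away in its foam tray by walking it end over end, never lifting it clear: one of its two eyes must stay down on the bench or in the foam all the time. Swing the narrow eye up and over the wide one and set it in the tray's narrow pocket, with the wide eye still on the bench in front of the tray; let go, take the wide eye, swing it up and over the narrow eye, which pivots in its pocket, and seat it in the wide pocket, so that the link lies fully home in both. Lower it each time rather than letting it fall, and leave the other things on the bench alone.

Things in the scene. Friction and masses are not known exactly. Their poses are not given: they have to be found in the camera images.
- link: the part: rigid steel link, 182 mm long along its own y, about 0.35 kg, lying on the rims of two round eyes (discs, radius 26 mm, axis along own x) that roll as it turns, centres 130 mm apart, joined by a bar 14 mm thick and 12 mm high. Origin: midway between the eyes, 26 mm below the pin line; own z is up at the start and points down after one end-over-end turn
- link_narrow (a point): centre of the narrow eye (20 mm thick along x; at own y = -65 mm) and of its cross pin: brass, 12 mm diameter, 48 mm end to end along x, flat ends standing out on both sides. The pin runs in a bearing: pinched end to end by two fingers, the link swings freely about it. 26 mm above what the eye rests on
- link_wide (a point): centre of the wide eye (34 mm thick along x; at own y = +65 mm) and of its cross pin, which is like the other: in a bearing, 12 mm diameter, 48 mm end to end along x. 26 mm above what the eye rests on
- tray: fixed foam tray, 94 x 214 mm (own x, y), top face 20 mm above the bench, on low feet: dark slick die-cut foam (low friction: an eye can turn in its pocket) in a rim; two pockets. Pocket floors 7 mm above the bench (13 mm deep). With one eye in a pocket and one on the bench, the bar clears the foam. Origin: centre of the underside, z up; narrow pocket at the -y end
- tray_narrow (a point): home of the narrow eye's pin centre: over the middle of the narrow pocket (26 mm along x, 49 mm along y; at tray y = -65 mm, the end toward the link), 33 mm above the bench. Clearance 3 mm a side across, 2 mm along
- tray_wide (a point): home of the wide eye's pin centre: over the middle of the wide pocket (40 mm along x, 49 mm along y; at tray y = +65 mm), 33 mm above the bench. Clearance 3 mm a side across, 2 mm along
- dropper: bystander: amber glass dropper bottle, 33 mm across, 102 mm tall; loose, to be left alone; origin at the centre of its underside
- flask: bystander: small conical glass flask, 52 mm across, 87 mm tall; loose, to be left alone; origin at the centre of its underside
- jar: bystander: clear jar with a screw lid, 64 mm across, 85 mm tall; loose, to be left alone; origin at the centre of its underside
- latch: bystander: small black spring latch lying flat, 31 x 76 x 14 mm; loose, to be left alone; origin at the centre of its underside
- keys: bystander: bunch of keys lying flat, 104 x 111 x 8 mm; loose, to be left alone; origin at the centre of its underside

How it is judged:
On the way, in this order (a step that is already met when the one before it is completed fails the run):
1. the narrow eye is swung up over the wide eye, which stays on the bench (height (world z) of link_narrow above 0.135 m and height (world z) of link_wide below 0.05 m), for 0.05 s.
2. the narrow eye is home in the narrow pocket, the wide eye still on the bench in front of the tray (horizontal distance between link_narrow and tray_narrow below 0.006 m and height (world z) of link_narrow below 0.0365 m and height (world z) of link_wide below 0.037 m and y of link_wide in the frame of tray below -0.15 m), for 0.2 s.
3. the wide eye is swung up over the narrow eye, which stays in its pocket (height (world z) of link_wide above 0.135 m and height (world z) of link_narrow below 0.05 m and horizontal distance between link_narrow and tray_narrow below 0.015 m), for 0.05 s.
At the end, for the whole second after the job is handed in: the narrow eye lies in the narrow pocket and the wide eye in the wide pocket, each pin centre within 6 mm sideways and 3.5 mm in height of its home, and the link is at rest (horizontal distance between link_narrow and tray_narrow below 0.006 m and height (world z) of each of link_narrow, link_wide below 0.0365 m and horizontal distance between link_wide and tray_wide below 0.006 m and linear speed of link below 0.02 m/s); the robot touches nothing.
It fails at once if the link is lifted clear: both pin centres more than 70 mm above the bench at once (height (world z) of each of link_narrow, link_wide above 0.07 m).
It fails at once if the link is let fall (its middle moves faster than 0.7 m/s) (linear speed of link above 0.7 m/s).
It fails at once if a bystander is moved by more than 30 mm (distance of any of dropper, flask, jar, latch, keys from where it was at the start of the episode above 0.03 m).
It also fails if it takes over 64 s, if anything falls off the work surface, if the arm or the gripper's body presses on something with over 40 N, if the wrist force passes 120 N, or if a joint passes its speed limit or range.

ROBOT

A 6-joint arm with a two-finger parallel gripper is mounted at the origin on a cart in front of the work surface, level with it; the furniture and walls round the work are solid. World frame = base frame: x ahead of the robot, y to its left, z up, the work surface at z = 0. Lengths are in m, angles in rad, forces in N, time in s.
With the tool pointing down it reaches from about 0.25 to 0.775 m from the base axis. Payload 4 kg.
Tool frame: the origin (TCP) lies at the centre of the arm's flange, where the gripper is bolted on; the fingertips stand r.finger_overhang ahead of it and the grasp point (between the pads) lies 180 mm ahead of it (r.finger_overhang is the distance from the TCP to the fingertips, in m); z points along the fingers, y is the line along which they close (so a half turn about z gives the same grasp; the last joint's range is limited). The gripper opens to 94 mm and grips with 3 to 60 N. Pads are 16 mm wide; open, the fingers measure 119 mm over their backs; the gripper's body (75 mm by 177 mm) begins 78 mm behind the grasp point.
Start: joints at [1.092, 0.087, 1.371, -0, 1.684, -0.103], TCP at [0.202, 0.512, 0.405] pointing down, gripper open.
Joint ranges: [-3.1, 3.1], [-0.76, 2.03], [0.27, 2.55], [-1.08, 4.22], [0.17, 2.65], [-2.57, 2.57]. Speed limits (rad/s): [2.79, 2.79, 3.14, 3.14, 3.14, 3.14].

INTERFACE

Orientations are given as a unit quaternion [w, x, y, z].
In Python, from workcell import telemetry, vision, order, r gives the robot as it stands.
- The arm moves only by the tool arm_command, never from a script. Its argument "targets" is a list of rows, each an object of numbers: "jaw": the opening, from 0 (shut) to 1 (fully open); "x", "y", "z": the shift along the world's x, y, z in cm; "ax", "ay", "az": the turn, a rotation vector about the world's x, y, z in rad. A call has 1 to 5 rows; each row shifts and turns the commanded pose from where the row before left it; what a row does not reach is not made up. A row lasts 1/12 s, in which the tool goes at most 41.7 mm and 7.16 degrees, less where a joint would pass 70% of its speed; a pose out of reach is approached as far as the arm can. A call is refused whole if a number of a shift passes 4.17 or a number of a turn 0.125, either way. A call with a gripper value outside its range is refused whole. The fingers move at their own pace and stop on an object; "force" is the grip in N (left out, the last holds). Time passes only in rows, so rows that do not move let the fingers close. It gives the time, the measured TCP pose, the force, the opening and the grip force at its end, in the units of the state.
- telemetry.get_state(): the state, without advancing time (a new reading comes with each control period).
- vision.get_image(name): name is "scene" or "top" or "wrist"; returns (picture, depth): 420x560x3 uint8, red, green, blue; 420x560 float32, m along the optical axis (not along the pixel's ray), 0 where there is no reading.
- vision.camera_model(name): a dict with "vfov" (degrees; the focal length in pixels is half the picture's height over the tangent of half this angle, whatever the lens; pixels are square), "cx", "cy" (the principal point, pixels), "k1" (the pictures are not rectified: a ray, as slopes to the right and down, at radius r is drawn at 1 + k1 r^2 times it, then the intrinsics apply), "rvec" (rotation vector, rad) and "tvec" (3), from world to camera coordinates, as OpenCV has them; the wrist camera has in their place "T_tool_cam" (4x4, takes a point from camera to tool coordinates, whose origin is the TCP and whose axes are the flange's). Camera axes: x right, y down, z forward; pixel columns grow to the right and rows downward; lengths in m; the calibration is good to about 2 mm. A picture is of the moment at which its call begins: read the wrist's pose just before it. camera_model takes no time and is no camera call.
- order.finish_job(): hands the job in; it is judged then, once.
The state is a dict: "time_s": time; "joints": joint angles; "joint_velocities": joint speeds; "joint_torque": joint torques, N m; "ee_pos": TCP position; "orientation": TCP orientation; "force": force on the tool from outside, world axes, zero at the start; "wrist_torque": the same for the moment, N m; "opening": finger opening in m; "grasp_force": force on a finger pad.
Only numpy, scipy, OpenCV 4.12 (cv2) and the standard library are available. Lean on these libraries where they do the work, as an engineer would, in place of code of your own. Each camera call takes 0.05 s, during which the arm holds its last target. There are 200 camera calls.

## Working session

There is one attempt and no reset: what is moved stays moved. The work goes in short steps, Python scripts to look and compute and a tool call to move; the robot and the scene stay as the last step left them, time stands still between calls to the robot, and variables do not carry over. Pictures are saved under pics/ and viewed, at most 10 in all, crops included, and the job is handed in when it is done.

Besides the shell and the picture viewer there is one more tool, called after ">>>" in YAML: its name, and indented under it one key for each argument. arm_command: Moves the arm, as the interface text tells. Its arguments: {"type":"object","properties":{"targets":{"type":"array","items":{"type":"object","properties":{"jaw":{"type":"number"},"x":{"type":"number"},"y":{"type":"number"},"z":{"type":"number"},"ax":{"type":"number"},"ay":{"type":"number"},"az":{"type":"number"}}}},"force":{"type":"number"}},"required":["targets"]}

```bash
ls; mkdir -p pics; cat > h.py <<'E'
import numpy as np, cv2
from scipy.spatial.transform import Rotation as R
from workcell import telemetry, vision, order, r
def K(m):
    f=210/np.tan(np.radians(m['vfov'])/2); return f
def ext(name,st=None):
    m=vision.camera_model(name)
    if name=='wrist':
        st=st or telemetry.get_state(); q=st['orientation']
        T=np.eye(4);T[:3,:3]=R.from_quat([q[1],q[2],q[3],q[0]]).as_matrix();T[:3,3]=st['ee_pos']
        return m,T@np.array(m['T_tool_cam'])
    T=np.eye(4);T[:3,:3]=R.from_rotvec(m['rvec']).as_matrix();T[:3,3]=m['tvec']
    return m,np.linalg.inv(T)
def rays(m,uv):
    f=K(m);d=(np.atleast_2d(uv).astype(float)-[m['cx'],m['cy']])/f;u=d.copy()
    for _ in range(20): u=d/(1+m['k1']*(u**2).sum(1,keepdims=True))
    return np.c_[u,np.ones(len(u))]
def onplane(name,uv,z,T=None):
    m,T0=ext(name);T=T0 if T is None else T
    d=rays(m,uv)@T[:3,:3].T;o=T[:3,3]
    return o+d*((z-o[2])/d[:,2])[:,None]
def cloud(name,depth,T=None):
    m,T0=ext(name);T=T0 if T is None else T
    v,u=np.mgrid[:420,:560];p=rays(m,np.c_[u.ravel(),v.ravel()])*depth.reshape(-1,1)
    return (p@T[:3,:3].T+T[:3,3]).reshape(420,560,3)
E
python3 - <<'E'
from h import *
st=telemetry.get_state();print(st['time_s'],st['ee_pos'],st['orientation'],r.finger_overhang)
ims=[]
for n in ['top','scene']:
    im,d=vision.get_image(n);np.savez(f'{n}0.npz',im=im,d=d);cv2.imwrite(f'pics/{n}0.png',im[:,:,::-1])
    m,T=ext(n);print(n,m['vfov'],m['k1'],T[:3,3],T[:3,2])
E
```

```text
pics
0.0 [0.20181261 0.51151122 0.40351752] [-3.11356883e-04  1.86786957e-01  9.82399840e-01 -1.04462549e-03] 0.1992
top 45.31833985570232 -0.0010815102147404 [ 0.42395185 -0.07149997  1.55693343] [ 0.0665019  -0.00619718 -0.99776705]
scene 55.58670607103119 0.02197395199037829 [ 0.09414854 -0.71165136  0.68013741] [ 0.44678599  0.65421342 -0.61023527]
```

View pics/top0.png

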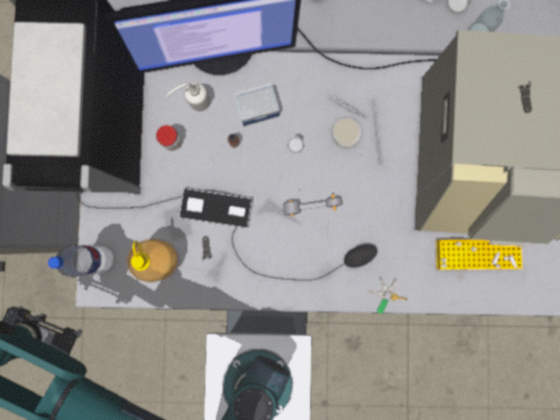

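View pics/scene0.png

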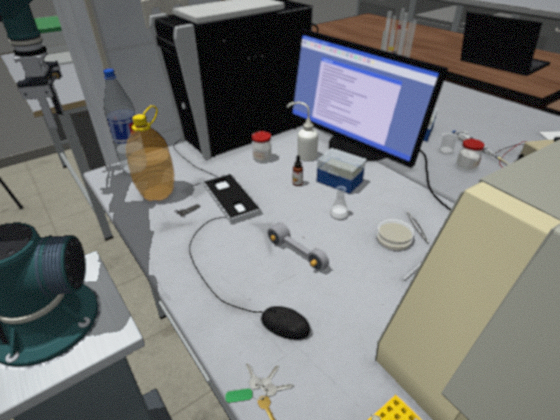

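The top view shows the tray at about (216,207), with its light pockets at (195,205) and (237,211). The link's eyes are at (291,207) and (334,202). In the scene view the link is at (272,235)–(320,262), and both views show its orange pins. Next I'll get rough positions.

```bash
python3 - <<'E'
from h import *
P=lambda uv,z:print(uv,np.round(onplane('top',[uv],z)[0],3))
for uv in [(291,207),(334,202)]:P(uv,.035)
for uv in [(195,205),(237,211)]:P(uv,.007)
for uv in [(234,141),(295,145),(207,248),(388,292),(167,135),(195,97),(346,131),(152,260),(360,255)]:P(uv,.03)
m=vision.camera_model('wrist');print(np.round(m['T_tool_cam'],3),m['vfov'],m['k1'])
E
```

```text
(291, 207) [ 0.538 -0.089  0.035]
(334, 202) [ 0.556 -0.219  0.035]
(195, 205) [0.54  0.207 0.007]
(237, 211) [0.524 0.077 0.007]
(234, 141) [0.738 0.09  0.03 ]
(295, 145) [ 0.729 -0.098  0.03 ]
(207, 248) [0.409 0.162 0.03 ]
(388, 292) [ 0.287 -0.387  0.03 ]
(167, 135) [0.752 0.295 0.03 ]
(195, 97) [0.873 0.213 0.03 ]
(346, 131) [ 0.776 -0.254  0.03 ]
(152, 260) [0.37  0.327 0.03 ]
(360, 255) [ 0.397 -0.301  0.03 ]
[[-0.    -0.965 -0.261  0.077]
 [ 1.     0.    -0.     0.001]
 [ 0.    -0.261  0.965  0.018]
 [ 0.     0.     0.     1.   ]] 58.41774117183439 -0.07164706055381978
```

```bash
python3 - <<'E'
from h import *
for n in ['top','scene']:
    z=np.load(n+'0.npz');c=cloud(n,z['d']);ok=z['d']>0
    for nm,(x0,x1,y0,y1) in dict(jug=(.3,.5,.2,.42),tray=(.45,.62,.0,.27),front=(.2,.35,-.1,.3),rim=(.45,.65,-.26,-.05),far=(.65,.8,-.3,.25)).items():
        s=ok&(c[...,0]>x0)&(c[...,0]<x1)&(c[...,1]>y0)&(c[...,1]<y1)
        zz=c[...,2][s];print(n,nm,s.sum(),np.round(np.percentile(zz,[1,50,99,100]),3)) if s.sum() else 0
E
```

```text
top jug 4645 [-0.008  0.003  0.25   0.27 ]
top tray 4751 [-0.007  0.004  0.027  0.031]
top front 5747 [-0.009 -0.     0.187  0.224]
top rim 4327 [-0.008  0.     0.052  0.062]
top far 8458 [-0.008  0.     0.078  0.105]
scene jug 5434 [-0.804  0.048  0.246  0.264]
scene tray 3200 [-0.005  0.001  0.021  0.022]
scene front 9560 [-0.807 -0.003  0.179  0.217]
scene rim 4919 [-0.005 -0.002  0.05   0.053]
scene far 6810 [-0.005 -0.002  0.078  0.1  ]
```

>>> arm_command:
  targets:
    - {"z": 4, "jaw": 0.75}
    - {"z": 4}
    - {"z": 4}
    - {"x": 2.6, "y": -2.9, "az": -0.12}
    - {"x": 2.6, "y": -2.9, "az": -0.12}
  force: 20

```text
invalid input
```

>>> arm_command:
  targets:
    - {"x": 2.6, "y": -2.9, "az": -0.12}
    - {"x": 2.6, "y": -2.9, "az": -0.12}
    - {"x": 2.6, "y": -2.9, "az": -0.12}
    - {"x": 2.6, "y": -2.9, "az": -0.12}
    - {"x": 2.6, "y": -2.9, "az": -0.12}

```text
invalid input
```

>>> arm_command:
  targets:
    - {"x": 2.6, "y": -2.9, "az": -0.12}
    - {"x": 2.6, "y": -2.9, "az": -0.12}
    - {"x": 2.6, "y": -2.9, "az": -0.12}
    - {"x": 2.6, "y": -2.9}
    - {"x": 2.6, "y": -2.9}

```text
invalid input
```

>>> arm_command:
  targets:
    - {"x": 2.6, "y": -2.9}
    - {"z": -4}
    - {"z": -4}
    - {"z": -4}
    - {}

```text
invalid input
```

```bash
python3 - <<'E'
from h import *
st=telemetry.get_state();im,d=vision.get_image('wrist');np.savez('w1.npz',im=im,d=d,T=ext('wrist',st)[1]);cv2.imwrite('pics/w1.png',im[:,:,::-1])
print(st['ee_pos'],st['orientation'],st['joints'],st['joint_velocities'],st['time_s'])
E
```

```text
[0.20179408 0.51153881 0.40364253] [-2.75762911e-04  1.86784454e-01  9.82400440e-01 -9.31528343e-04] [ 1.09194556e+00  8.78722763e-02  1.37206987e+00 -6.15861496e-06
  1.68359347e+00 -1.03075336e-01] [-0.00098167 -0.00158004 -0.00151773 -0.00119368  0.00174013 -0.00068858] 0.1
```

>>> arm_command:
  targets:
    - {"y": -4}
    - {"y": -4}
    - {"y": -4}
    - {"y": -4}
    - {"y": -4}

```text
invalid input
```

>>> arm_command:
  targets:
    - {"y": -4}
    - {}
    - {}

```text
invalid input
```

```bash
python3 - <<'E'
from h import *
st=telemetry.get_state();im,d=vision.get_image('wrist');np.savez('w2.npz',im=im,d=d,T=ext('wrist',st)[1]);cv2.imwrite('pics/w2.png',im[:,:,::-1])
a=np.load('w1.npz')['im'];h=np.vstack([cv2.resize(x,(800,600)) for x in (a,im)]);
cv2.imwrite('pics/w12.png',cv2.resize(np.hstack([a,im]),(800,300))[:,:,::-1])
print(st['ee_pos'],st['orientation'],st['time_s'],st['force'])
E
```

```text
[0.20183418 0.51154608 0.4037683 ] [-2.51757157e-04  1.86810701e-01  9.82395552e-01 -8.23356738e-04] 0.15 [-0.74152632 -0.18745973  0.14345255]
```

View pics/w1.png

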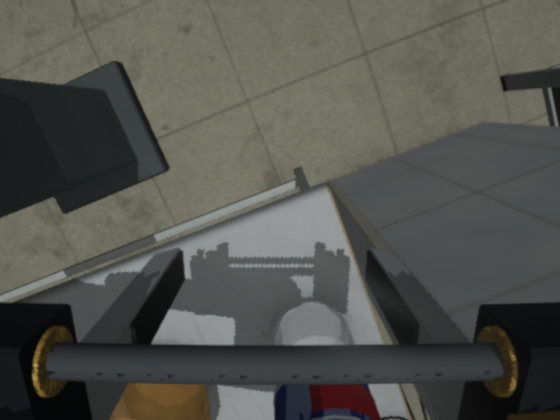

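View pics/w2.png

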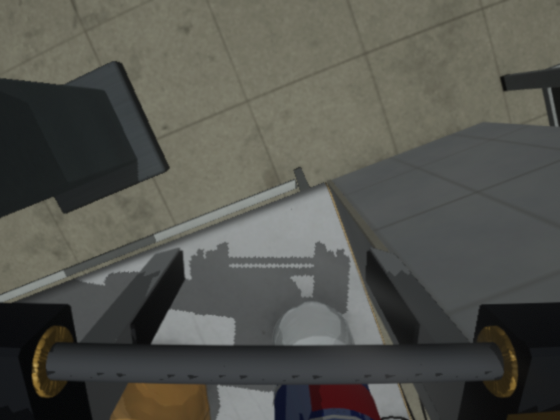

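Both wrist pictures show the same start view: the jug at (160,395) and the bottle at (315,400), so the arm has not moved. The rows were refused, so they probably need every key. I'll try one full row.

>>> arm_command:
  targets:
    - {"x": 0, "y": 0, "z": 4, "ax": 0, "ay": 0, "az": 0, "jaw": 0.75}
    - {"x": 0, "y": 0, "z": 4, "ax": 0, "ay": 0, "az": 0, "jaw": 0.75}
    - {"x": 0, "y": 0, "z": 4, "ax": 0, "ay": 0, "az": 0, "jaw": 0.75}
  force: 20

```text
time_s: 0.45
ee_pos: [0.2018, 0.5114, 0.5244]
orientation: [-0.001, 0.187, 0.982, -0.002]
force: [0.8, 0.5, 1.4]
opening: 0.0773
grasp_force: 0.0
```

>>> arm_command:
  targets:
    - {"x": 2.6, "y": -2.9, "z": 0, "ax": 0, "ay": 0, "az": -0.12, "jaw": 0.75}
    - {"x": 2.6, "y": -2.9, "z": 0, "ax": 0, "ay": 0, "az": -0.12, "jaw": 0.75}
    - {"x": 2.6, "y": -2.9, "z": 0, "ax": 0, "ay": 0, "az": -0.12, "jaw": 0.75}
    - {"x": 2.6, "y": -2.9, "z": 0, "ax": 0, "ay": 0, "az": -0.12, "jaw": 0.75}
    - {"x": 2.6, "y": -2.9, "z": 0, "ax": 0, "ay": 0, "az": -0.12, "jaw": 0.75}

```text
time_s: 0.87
ee_pos: [0.3325, 0.3652, 0.5246]
orientation: [0.0, 0.471, 0.882, 0.0]
force: [0.3, -0.5, -0.3]
opening: 0.0703
grasp_force: 0.0
```

>>> arm_command:
  targets:
    - {"x": 2.6, "y": -2.9, "z": 0, "ax": 0, "ay": 0, "az": -0.12, "jaw": 0.75}
    - {"x": 2.6, "y": -2.9, "z": 0, "ax": 0, "ay": 0, "az": -0.12, "jaw": 0.75}
    - {"x": 2.6, "y": -2.9, "z": 0, "ax": 0, "ay": 0, "az": -0.12, "jaw": 0.75}
    - {"x": 2.6, "y": -2.9, "z": 0, "ax": 0, "ay": 0, "az": -0.12, "jaw": 0.75}
    - {"x": 2.6, "y": -2.9, "z": 0, "ax": 0, "ay": 0, "az": -0.12, "jaw": 0.75}

```text
time_s: 1.28
ee_pos: [0.4627, 0.2199, 0.5246]
orientation: [-0.0, 0.711, 0.703, 0.0]
force: [0.9, 1.0, -0.3]
opening: 0.0705
grasp_force: 0.0
```

>>> arm_command:
  targets:
    - {"x": 2.6, "y": -2.9, "z": 0, "ax": 0, "ay": 0, "az": 0, "jaw": 0.75}
    - {"x": 2.6, "y": -2.9, "z": 0, "ax": 0, "ay": 0, "az": 0, "jaw": 0.75}
    - {"x": 2.6, "y": -2.9, "z": 0, "ax": 0, "ay": 0, "az": 0, "jaw": 0.75}
    - {"x": 0, "y": 0, "z": -4, "ax": 0, "ay": 0, "az": 0, "jaw": 0.75}
    - {"x": 0, "y": 0, "z": -4, "ax": 0, "ay": 0, "az": 0, "jaw": 0.75}

```text
time_s: 1.7
ee_pos: [0.5416, 0.1324, 0.4462]
orientation: [0.002, 0.71, 0.704, 0.003]
force: [0.5, -0.5, -0.6]
opening: 0.071
grasp_force: 0.0
```

>>> arm_command:
  targets:
    - {"x": 0, "y": 0, "z": 0, "ax": 0, "ay": 0, "az": 0, "jaw": 0.75}
    - {"x": 0, "y": 0, "z": 0, "ax": 0, "ay": 0, "az": 0, "jaw": 0.75}

```text
time_s: 1.87
ee_pos: [0.5395, 0.1344, 0.4402]
orientation: [-0.003, 0.709, 0.705, -0.004]
force: [0.3, 0.4, 0.8]
opening: 0.0704
grasp_force: 0.0
```

```bash
cat > snap.py <<'E'
import sys
from h import *
n=sys.argv[1]
st=telemetry.get_state();im,d=vision.get_image('wrist');np.savez(n+'.npz',im=im,d=d,T=ext('wrist',st)[1]);cv2.imwrite(f'pics/{n}.png',im[:,:,::-1])
print(np.round(st['ee_pos'],4),st['orientation'],st['time_s'],st['force'])
E
python3 snap.py w3
```

```text
[0.5395 0.1344 0.4402] [-0.00308923  0.70895852  0.70523132 -0.00412984] 1.8667 [0.252814   0.42886742 0.76526406]
```

View pics/w3.png

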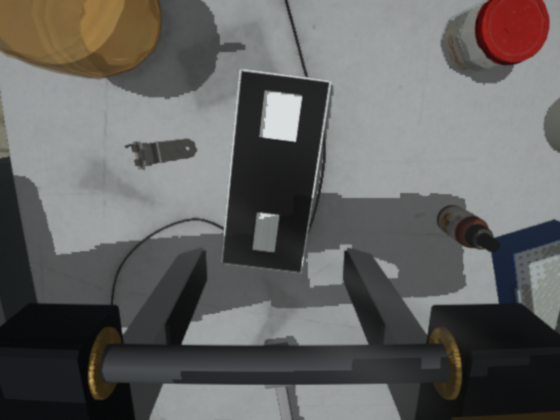

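The wrist view shows the tray squarely, with its wide pocket at (281,116), its narrow pocket at (266,231) and its outline from (240,70) to (301,271). The latch is at (165,152). Next I'll move over the link.

>>> arm_command:
  targets:
    - {"x": 0, "y": -4, "z": 0, "ax": 0, "ay": 0, "az": 0, "jaw": 0.75}
    - {"x": 0, "y": -4, "z": 0, "ax": 0, "ay": 0, "az": 0, "jaw": 0.75}
    - {"x": 0, "y": -4, "z": 0, "ax": 0, "ay": 0, "az": 0, "jaw": 0.75}
    - {"x": 0, "y": -4, "z": 0, "ax": 0, "ay": 0, "az": 0, "jaw": 0.75}
    - {"x": 0, "y": -4, "z": 0, "ax": 0, "ay": 0, "az": 0, "jaw": 0.75}

```text
time_s: 2.33
ee_pos: [0.5402, -0.0664, 0.4519]
orientation: [0.005, 0.708, 0.706, 0.003]
force: [0.5, 0.2, -0.1]
opening: 0.0708
grasp_force: 0.0
```

>>> arm_command:
  targets:
    - {"x": 0, "y": -4, "z": 0, "ax": 0, "ay": 0, "az": 0, "jaw": 0.75}
    - {"x": 0, "y": -4, "z": 0, "ax": 0, "ay": 0, "az": 0, "jaw": 0.75}
    - {"x": 0, "y": 0, "z": 0, "ax": 0, "ay": 0, "az": 0, "jaw": 0.75}
    - {"x": 0, "y": 0, "z": 0, "ax": 0, "ay": 0, "az": 0, "jaw": 0.75}

```text
time_s: 2.67
ee_pos: [0.5403, -0.147, 0.4503]
orientation: [0.004, 0.71, 0.704, 0.002]
force: [0.7, 0.1, -0.1]
opening: 0.0706
grasp_force: 0.0
```

```bash
python3 snap.py w4
```

```text
[ 0.5403 -0.147   0.4503] [0.00436548 0.70990668 0.70427904 0.00211794] 2.6667 [ 0.71904936  0.11870489 -0.08158157]
```

View pics/w4.png

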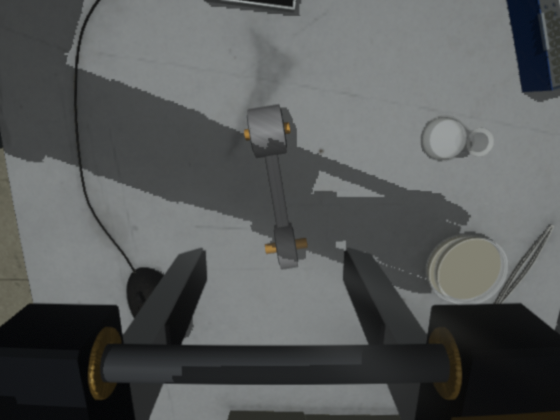

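The view shows the wide eye at (267,131) with brass pin ends at (247,134) and (288,127). The narrow eye is at (286,246) with pin ends at (270,248) and (303,243). Now I'll measure the pins and the tray.

```bash
cat > pins.py <<'E'
from h import *
def pins(f,zs=(.03,.03),box=None,name='wrist'):
    D=np.load(f);im=D['im'];T=D['T'] if 'T' in D else None
    h=cv2.cvtColor(im,cv2.COLOR_RGB2HSV)
    mk=((h[...,0]>8)&(h[...,0]<28)&(h[...,1]>120)&(h[...,2]>80)).astype(np.uint8)
    if box: b=np.zeros_like(mk);b[box[1]:box[3],box[0]:box[2]]=1;mk*=b
    n,_,s,c=cv2.connectedComponentsWithStats(mk)
    out=[]
    for i in range(1,n):
        if 4<=s[i,4]<900:
            out.append((s[i].tolist(),c[i],onplane(name,[c[i]],zs[0],T)[0]))
    return out
def tray(f,z=.02,thr=60,box=None):
    D=np.load(f);g=cv2.cvtColor(D['im'],cv2.COLOR_RGB2GRAY)
    mk=(g<thr).astype(np.uint8)
    b=np.zeros_like(mk);b[box[1]:box[3],box[0]:box[2]]=1;mk*=b
    mk=cv2.morphologyEx(mk,cv2.MORPH_OPEN,np.ones((9,9)))
    cs,_=cv2.findContours(mk,cv2.RETR_EXTERNAL,cv2.CHAIN_APPROX_NONE);c=max(cs,key=cv2.contourArea)[:,0]
    w=onplane('wrist',c,z,D['T'])[:,:2]
    return cv2.minAreaRect((w*1000).astype(np.float32)),c.min(0),c.max(0)
E
python3 - <<'E'
from pins import *
for o in pins('w4.npz',(.028,),(200,80,340,290)):print(o[0],np.round(o[2],4))
rc=tray('w3.npz',box=(200,50,345,290));print(rc)
b=cv2.boxPoints(rc[0]);print(b)
D=np.load('w3.npz');g=cv2.cvtColor(D['im'],cv2.COLOR_RGB2GRAY)
cs,_=cv2.findContours(((g>150)*1).astype(np.uint8)[75:262,232:312],cv2.RETR_EXTERNAL,cv2.CHAIN_APPROX_NONE,offset=(232,75))
for c in cs:
    if cv2.contourArea(c)>300:
        for z in (.007,.02): 
            q=cv2.minAreaRect((onplane('wrist',c[:,0],z,D['T'])[:,:2]*1000).astype(np.float32));print(z,q)
c=cloud('wrist',D['d'],D['T']);print(np.round([c[180,268],c[116,281],c[231,266],c[160,350]],4))
E
```

```text
[285, 123, 5, 9, 35] [ 0.5571 -0.0873  0.028 ]
[244, 130, 6, 9, 38] [ 0.5142 -0.0941  0.028 ]
[299, 242, 7, 4, 18] [ 0.5752 -0.2174  0.028 ]
[266, 245, 10, 8, 66] [ 0.5376 -0.2227  0.028 ]
(((532.3206787109375, 141.5462188720703), (209.418212890625, 89.568359375), 82.38192749023438), array([224,  73], dtype=int32), array([326, 270], dtype=int32))
[[474.05057   43.698296]
 [562.8284    31.824303]
 [590.5908   239.39413 ]
 [501.81293  251.26813 ]]
0.007 ((541.5304565429688, 206.18344116210938), (48.80709457397461, 37.878639221191406), 82.4261474609375)
0.02 ((541.4597778320312, 206.34193420410156), (47.276885986328125, 36.69108963012695), 82.42616271972656)
[[0.5274 0.1395 0.0226]
 [0.5415 0.2063 0.0083]
 [0.5241 0.0775 0.009 ]
 [0.6188 0.1581 0.0011]]
```

>>> arm_command:
  targets:
    - {"x": 0.75, "y": -3.65, "z": -1.5, "ax": 0, "ay": 0, "az": 0.077, "jaw": 0.75}
    - {"x": 0.7, "y": -3.65, "z": -1.5, "ax": 0, "ay": 0, "az": 0.077, "jaw": 0.75}
    - {"x": 0, "y": 0, "z": -4, "ax": 0, "ay": 0, "az": 0, "jaw": 0.75}
    - {"x": 0, "y": 0, "z": -4, "ax": 0, "ay": 0, "az": 0, "jaw": 0.75}
    - {"x": 0, "y": 0, "z": -4, "ax": 0, "ay": 0, "az": 0, "jaw": 0.75}

```text
time_s: 3.13
ee_pos: [0.5559, -0.2173, 0.2969]
orientation: [0.003, 0.652, 0.758, 0.001]
force: [1.2, 0.5, -0.6]
opening: 0.0704
grasp_force: 0.0
```

>>> arm_command:
  targets:
    - {"x": 0, "y": 0, "z": 0, "ax": 0, "ay": 0, "az": 0, "jaw": 0.75}
    - {"x": 0, "y": 0, "z": 0, "ax": 0, "ay": 0, "az": 0, "jaw": 0.75}
    - {"x": 0, "y": 0, "z": 0, "ax": 0, "ay": 0, "az": 0, "jaw": 0.75}
    - {"x": 0, "y": 0, "z": 0, "ax": 0, "ay": 0, "az": 0, "jaw": 0.75}

```text
time_s: 3.47
ee_pos: [0.556, -0.2181, 0.3001]
orientation: [0.004, 0.652, 0.758, 0.001]
force: [0.1, -0.1, 0.0]
opening: 0.0704
grasp_force: 0.0
```

```bash
python3 snap.py w5; python3 - <<'E'
from pins import *
for o in pins('w5.npz',(.028,),(100,0,460,330)):print(o[0],np.round(o[2],4))
st=telemetry.get_state();q=st['orientation'];print(st['ee_pos'],np.round(R.from_quat([*q[1:],q[0]]).as_matrix(),4),st['joint_velocities'])
E
```

```text
[ 0.556  -0.2181  0.3001] [0.00444531 0.65194059 0.7582561  0.0011811 ] 3.4667 [ 0.09771757 -0.12378432  0.03715342]
[232, 16, 8, 18, 124] [ 0.5144 -0.0938  0.028 ]
[303, 16, 7, 17, 93] [ 0.5577 -0.0867  0.028 ]
[289, 217, 18, 15, 220] [ 0.5742 -0.2169  0.028 ]
[238, 220, 17, 11, 164] [ 0.538  -0.2228  0.028 ]
[ 0.5557762  -0.21828378  0.29982142] [[-0.1495  0.9887  0.0079]
 [ 0.9887  0.1496 -0.0039]
 [-0.005   0.0072 -1.    ]] [-0.00728405  0.00168197  0.0157452  -0.00209954 -0.0065521   0.00017736]
```

View pics/w5.png

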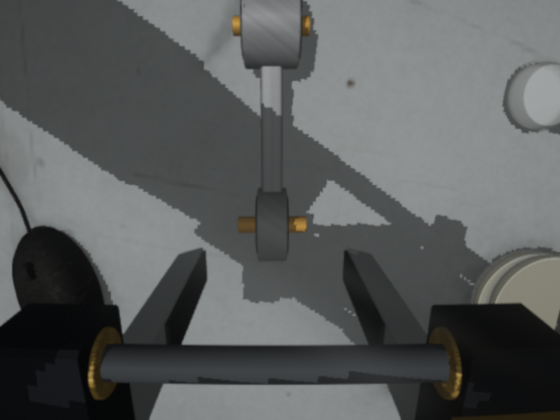

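The narrow eye is at (272,224) with pin ends at (247,225) and (298,224), centred between the fingers. The wide eye is at (272,26). I'll descend and pinch.

>>> arm_command:
  targets:
    - {"x": 0.03, "y": -0.15, "z": -2.8, "ax": 0.004, "ay": 0.008, "az": 0.005, "jaw": 0.75}
    - {"x": 0, "y": 0, "z": -2.8, "ax": 0, "ay": 0, "az": 0, "jaw": 0.75}
    - {"x": 0, "y": 0, "z": -2.8, "ax": 0, "ay": 0, "az": 0, "jaw": 0.75}
    - {"x": 0, "y": 0, "z": 0, "ax": 0, "ay": 0, "az": 0, "jaw": 0.75}
    - {"x": 0, "y": 0, "z": 0, "ax": 0, "ay": 0, "az": 0, "jaw": 0.75}

```text
time_s: 3.93
ee_pos: [0.5549, -0.2199, 0.2115]
orientation: [-0.004, 0.651, 0.759, -0.001]
force: [0.1, -0.3, 0.1]
opening: 0.0706
grasp_force: 0.0
```

```bash
cat > st.py <<'E'
from h import *
st=telemetry.get_state();q=st['orientation'];M=R.from_quat([*q[1:],q[0]]).as_matrix()
print(np.round(st['ee_pos'],4),'z',np.round(M[:,2],4),'yaw',round(float(np.degrees(np.arctan2(M[1,1],M[0,1]))),2),'rolly',round(M[2,1],4),'pin',np.round(st['ee_pos']+.19*M[:,2],4),st['opening'],st['grasp_force'],np.round(st['force'],1),st['time_s'])
E
python3 st.py
```

```text
[ 0.5549 -0.2199  0.2115] z [-0.008   0.0041 -1.    ] yaw 8.83 rolly -0.0073 pin [ 0.5534 -0.2191  0.0215] 0.07062489415127762 0.0 [ 0.1 -0.3  0.1] 3.9333
```

>>> arm_command:
  targets:
    - {"x": 0, "y": 0, "z": 0, "ax": 0, "ay": 0, "az": 0, "jaw": 0.75}
    - {"x": 0, "y": 0, "z": 0, "ax": 0, "ay": 0, "az": 0, "jaw": 0.75}

```text
time_s: 4.1
ee_pos: [0.5559, -0.2204, 0.2143]
orientation: [-0.001, 0.651, 0.759, -0.0]
force: [1.3, -0.0, 0.4]
opening: 0.0707
grasp_force: 0.0
```

```bash
python3 st.py;sleep 0; python3 snap.py w6;python3 st.py
```

```text
[ 0.5559 -0.2204  0.2143] z [-0.0025  0.0012 -1.    ] yaw 8.83 rolly -0.0022 pin [ 0.5554 -0.2202  0.0243] 0.07068754468541456 0.0 [ 1.3 -0.   0.4] 4.1
[ 0.5559 -0.2204  0.2143] [-1.33023880e-03  6.50589342e-01  7.59428484e-01 -3.40801513e-04] 4.1 [ 1.31384906 -0.0065399   0.43343363]
[ 0.5557 -0.2204  0.214 ] z [-0.0028  0.0014 -1.    ] yaw 8.83 rolly -0.0025 pin [ 0.5552 -0.2201  0.024 ] 0.07090649243834743 0.0 [0.5 0.2 1. ] 4.15
```

>>> arm_command:
  targets:
    - {"x": 0.05, "y": 0, "z": 0.2, "ax": 0, "ay": 0, "az": 0, "jaw": 0.6}
    - {"x": 0, "y": 0, "z": 0, "ax": 0, "ay": 0, "az": 0, "jaw": 0.45}
    - {"x": 0, "y": 0, "z": 0, "ax": 0, "ay": 0, "az": 0, "jaw": 0.4}
    - {"x": 0, "y": 0, "z": 0, "ax": 0, "ay": 0, "az": 0, "jaw": 0.4}
    - {"x": 0, "y": 0, "z": 0, "ax": 0, "ay": 0, "az": 0, "jaw": 0.4}
  force: 25

```text
time_s: 4.57
ee_pos: [0.5555, -0.22, 0.2134]
orientation: [-0.004, 0.651, 0.759, -0.001]
force: [1.5, -0.6, 1.5]
opening: 0.0477
grasp_force: 25.0
```

>>> arm_command:
  targets:
    - {"x": 0, "y": 0, "z": 0, "ax": 0, "ay": 0, "az": 0, "jaw": 0.4}
    - {"x": 0, "y": 0, "z": 0, "ax": 0, "ay": 0, "az": 0, "jaw": 0.4}
    - {"x": 0, "y": 0, "z": 0, "ax": 0, "ay": 0, "az": 0, "jaw": 0.4}

```text
time_s: 4.82
ee_pos: [0.5555, -0.22, 0.2134]
orientation: [-0.004, 0.651, 0.759, -0.001]
force: [1.8, 0.0, 3.1]
opening: 0.0476
grasp_force: 25.0
```

```bash
python3 st.py
```

```text
[ 0.5555 -0.22    0.2134] z [-0.0064  0.0033 -1.    ] yaw 8.82 rolly -0.0058 pin [ 0.5543 -0.2194  0.0234] 0.04763196406350828 25.000620782375336 [1.8 0.  3.1] 4.8167
```

>>> arm_command:
  targets:
    - {"x": 0, "y": 0, "z": 0, "ax": 0, "ay": 0, "az": 0, "jaw": 0.65}
    - {"x": 0, "y": 0, "z": 0.3, "ax": 0, "ay": 0, "az": 0, "jaw": 0.65}
    - {"x": 0, "y": 0, "z": 0, "ax": 0, "ay": 0, "az": 0, "jaw": 0.65}
    - {"x": 0, "y": 0, "z": 0, "ax": 0, "ay": 0, "az": 0, "jaw": 0.65}
    - {"x": 0, "y": 0, "z": 0, "ax": 0, "ay": 0, "az": 0, "jaw": 0.4}
  force: 25

```text
time_s: 5.23
ee_pos: [0.5549, -0.2198, 0.2152]
orientation: [-0.005, 0.651, 0.759, -0.001]
force: [0.4, -0.6, -0.0]
opening: 0.0573
grasp_force: 0.0
```

>>> arm_command:
  targets:
    - {"x": 0, "y": 0, "z": 0, "ax": 0, "ay": 0, "az": 0, "jaw": 0.4}
    - {"x": 0, "y": 0, "z": 0, "ax": 0, "ay": 0, "az": 0, "jaw": 0.4}
    - {"x": 0, "y": 0, "z": 0, "ax": 0, "ay": 0, "az": 0, "jaw": 0.4}
    - {"x": 0, "y": 0, "z": 0, "ax": 0, "ay": 0, "az": 0, "jaw": 0.4}

```text
time_s: 5.57
ee_pos: [0.5551, -0.2199, 0.2154]
orientation: [-0.004, 0.651, 0.759, -0.001]
force: [-0.1, -0.3, -1.1]
opening: 0.0477
grasp_force: 25.0
```

```bash
python3 st.py; python3 - <<'E'
import numpy as np
# swing: theta 0..pi, wide rolls; 'along' toward tray (relative to wide start), rows for narrow pin
for th in np.linspace(0,np.pi,21): print(round(th,2),np.round([26*th-130*np.cos(th)+130,26+130*np.sin(th)],1))
E
```

```text
[ 0.5551 -0.2199  0.2154] z [-0.0082  0.0042 -1.    ] yaw 8.82 rolly -0.0075 pin [ 0.5536 -0.2191  0.0254] 0.04767865696209237 24.999776780605316 [-0.1 -0.3 -1.1] 5.5667
0.0 [ 0. 26.]
0.16 [ 5.7 46.3]
0.31 [14.5 66.2]
0.47 [26.4 85. ]
0.63 [ 41.2 102.4]
0.79 [ 58.5 117.9]
0.94 [ 78.1 131.2]
1.1 [ 99.6 141.8]
1.26 [122.5 149.6]
1.41 [146.4 154.4]
1.57 [170.8 156. ]
1.73 [195.3 154.4]
1.88 [219.2 149.6]
2.04 [242.1 141.8]
2.2 [263.6 131.2]
2.36 [283.2 117.9]
2.51 [300.5 102.4]
2.67 [315.3  85. ]
2.83 [327.2  66.2]
2.98 [336.   46.3]
3.14 [341.7  26. ]
```

>>> arm_command:
  targets:
    - {"x": -0.02, "y": 0.13, "z": 1.81, "ax": 0, "ay": 0, "az": 0, "jaw": 0.4}
    - {"x": -0.06, "y": 0.38, "z": 1.78, "ax": 0, "ay": 0, "az": 0, "jaw": 0.4}
    - {"x": -0.09, "y": 0.6, "z": 1.7, "ax": 0, "ay": 0, "az": 0, "jaw": 0.4}
    - {"x": -0.13, "y": 0.85, "z": 1.6, "ax": 0, "ay": 0, "az": 0, "jaw": 0.4}
    - {"x": -0.16, "y": 1.06, "z": 1.47, "ax": 0, "ay": 0, "az": 0, "jaw": 0.4}
  force: 40

```text
time_s: 5.98
ee_pos: [0.5502, -0.1894, 0.2994]
orientation: [-0.005, 0.651, 0.759, -0.001]
force: [-0.2, 0.5, -2.5]
opening: 0.0476
grasp_force: 40.0
```

>>> arm_command:
  targets:
    - {"x": -0.19, "y": 1.24, "z": 1.3, "ax": 0, "ay": 0, "az": 0, "jaw": 0.4}
    - {"x": -0.22, "y": 1.41, "z": 1.12, "ax": 0, "ay": 0, "az": 0, "jaw": 0.4}
    - {"x": -0.24, "y": 1.55, "z": 0.91, "ax": 0, "ay": 0, "az": 0, "jaw": 0.4}
    - {"x": -0.26, "y": 1.66, "z": 0.68, "ax": 0, "ay": 0, "az": 0, "jaw": 0.4}
    - {"x": -0.27, "y": 1.73, "z": 0.44, "ax": 0, "ay": 0, "az": 0, "jaw": 0.4}

```text
time_s: 6.4
ee_pos: [0.5384, -0.1122, 0.3443]
orientation: [-0.004, 0.651, 0.759, -0.001]
force: [1.1, 0.6, -4.6]
opening: 0.0474
grasp_force: 40.0
```

>>> arm_command:
  targets:
    - {"x": 0, "y": 0, "z": 0, "ax": 0, "ay": 0, "az": 0, "jaw": 0.4}
    - {"x": 0, "y": 0, "z": 0, "ax": 0, "ay": 0, "az": 0, "jaw": 0.4}
    - {"x": 0, "y": 0, "z": 0, "ax": 0, "ay": 0, "az": 0, "jaw": 0.4}

```text
time_s: 6.65
ee_pos: [0.5388, -0.1137, 0.3445]
orientation: [-0.003, 0.65, 0.76, -0.001]
force: [-0.2, -0.0, 0.2]
opening: 0.0471
grasp_force: 40.0
```

```bash
python3 st.py; python3 - <<'E'
from h import *
im,d=vision.get_image('scene');np.savez('s1.npz',im=im,d=d);cv2.imwrite('pics/s1.png',cv2.resize(im[150:350,180:420],(720,600),interpolation=cv2.INTER_CUBIC)[:,:,::-1])
E
```

```text
[ 0.5388 -0.1137  0.3445] z [-0.0067  0.0026 -1.    ] yaw 8.85 rolly -0.0062 pin [ 0.5376 -0.1132  0.1545] 0.04711437752132481 40.00042140483856 [-0.2 -0.   0.2] 6.65
```

View pics/s1.png

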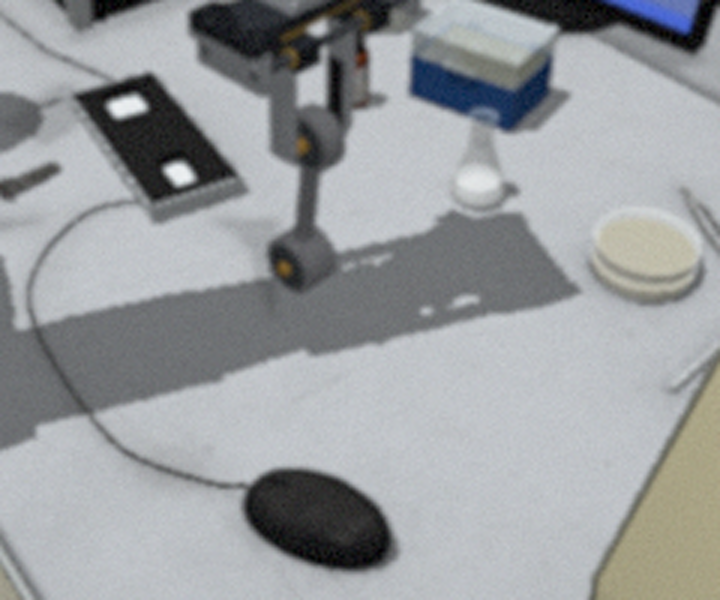

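The link stands nearly upright in the fingers. The wide pin end is at crop (285,268), full-frame (275,239); the narrow pin end is at crop (303,145), full-frame (281,198). I'll locate both.

```bash
cat > sc.py <<'E'
from pins import *
import sys
def go(f):
    D=np.load(f);h=cv2.cvtColor(D['im'],cv2.COLOR_RGB2HSV)
    mk=((h[...,0]>8)&(h[...,0]<28)&(h[...,1]>110)&(h[...,2]>70)).astype(np.uint8)
    n,_,s,c=cv2.connectedComponentsWithStats(mk)
    C=cloud('scene',D['d'])
    for i in range(1,n):
        if 3<=s[i,4]<80 and 190<c[i][0]<420 and 150<c[i][1]<330:
            u,v=np.round(c[i]).astype(int);print(s[i].tolist(),'ray@.026',np.round(onplane('scene',[c[i]],.026)[0],4),'cloud',np.round(C[v,u],4))
if __name__=='__main__': go(sys.argv[1])
E
python3 sc.py s1.npz; echo; python3 - <<'E'
from h import *
z=np.load('scene0.npz');np.savez('s0.npz',im=z['im'],d=z['d'])
E
python3 sc.py s0.npz
```

```text
[299, 154, 3, 1, 3] ray@.026 [0.8298 0.1911 0.026 ] cloud [ 0.5644 -0.1345  0.2619]
[276, 159, 5, 3, 6] ray@.026 [0.7487 0.2014 0.026 ] cloud [ 0.5062 -0.1356  0.2686]
[275, 166, 4, 6, 12] ray@.026 [0.7175 0.1662 0.026 ] cloud [ 0.4942 -0.1486  0.2603]
[299, 168, 3, 3, 6] ray@.026 [0.7695 0.117  0.026 ] cloud [0.7373 0.076  0.0585]
[280, 196, 3, 5, 12] ray@.026 [0.6308 0.0279 0.026 ] cloud [ 0.5245 -0.1195  0.1563]
[272, 237, 5, 5, 18] ray@.026 [ 0.5153 -0.1021  0.026 ] cloud [ 0.5122 -0.1054  0.0296]

[294, 168, 8, 4, 12] ray@.026 [0.7648 0.1219 0.026 ] cloud [0.7325 0.0795 0.0586]
[294, 179, 3, 2, 6] ray@.026 [0.7216 0.0793 0.026 ] cloud [0.7234 0.0814 0.0224]
[271, 235, 5, 6, 22] ray@.026 [ 0.5157 -0.0945  0.026 ] cloud [ 0.515  -0.0971  0.0288]
[310, 259, 7, 7, 37] ray@.026 [ 0.5407 -0.2214  0.026 ] cloud [ 0.5371 -0.2242  0.0304]
```

>>> arm_command:
  targets:
    - {"x": 0, "y": 0, "z": 0.06, "ax": 0, "ay": 0, "az": 0, "jaw": 0.4}
    - {"x": -0.48, "y": 0.08, "z": 0, "ax": 0, "ay": 0, "az": -0.036, "jaw": 0.4}
    - {"x": -0.48, "y": 0.08, "z": 0, "ax": 0, "ay": 0, "az": -0.036, "jaw": 0.4}
    - {"x": -0.48, "y": 0.08, "z": 0, "ax": 0, "ay": 0, "az": -0.036, "jaw": 0.4}
    - {"x": -0.48, "y": 0.08, "z": 0, "ax": 0, "ay": 0, "az": -0.036, "jaw": 0.4}
  force: 45

```text
time_s: 7.12
ee_pos: [0.52, -0.1114, 0.3449]
orientation: [-0.003, 0.705, 0.71, 0.0]
force: [1.0, 0.9, 3.1]
opening: 0.047
grasp_force: 45.0
```

>>> arm_command:
  targets:
    - {"x": -0.48, "y": 0.08, "z": 0, "ax": 0, "ay": 0, "az": -0.036, "jaw": 0.4}
    - {"x": -0.48, "y": 0.08, "z": 0, "ax": 0, "ay": 0, "az": -0.036, "jaw": 0.4}
    - {"x": -0.48, "y": 0.08, "z": 0, "ax": 0, "ay": 0, "az": -0.036, "jaw": 0.4}
    - {"x": -0.48, "y": 0.08, "z": 0, "ax": 0, "ay": 0, "az": -0.036, "jaw": 0.4}
    - {"x": 0, "y": 0, "z": 0, "ax": 0, "ay": 0, "az": 0, "jaw": 0.4}

```text
time_s: 7.53
ee_pos: [0.5, -0.108, 0.345]
orientation: [-0.004, 0.753, 0.657, -0.0]
force: [0.1, -0.8, 1.7]
opening: 0.0473
grasp_force: 45.0
```

>>> arm_command:
  targets:
    - {"x": 0, "y": 0, "z": 0, "ax": 0, "ay": 0, "az": 0, "jaw": 0.4}
    - {"x": 0, "y": 0, "z": 0, "ax": 0, "ay": 0, "az": 0, "jaw": 0.4}

```text
time_s: 7.7
ee_pos: [0.5004, -0.1078, 0.345]
orientation: [-0.004, 0.753, 0.658, -0.001]
force: [-1.2, 0.7, 5.1]
opening: 0.0471
grasp_force: 45.0
```

```bash
python3 st.py; python3 - <<'E'
from h import *
im,d=vision.get_image('scene');np.savez('s2.npz',im=im,d=d)
E
python3 sc.py s2.npz
```

```text
[ 0.5004 -0.1078  0.345 ] z [-0.0064  0.0056 -1.    ] yaw -7.68 rolly -0.0071 pin [ 0.4992 -0.1068  0.155 ] 0.047116812299987224 45.0015664100647 [-1.2  0.7  5.1] 7.7
[276, 156, 7, 3, 7] ray@.026 [0.7641 0.219  0.026 ] cloud [ 0.5142 -0.1281  0.2693]
[251, 161, 11, 5, 23] ray@.026 [0.6788 0.2294 0.026 ] cloud [ 0.4618 -0.1215  0.2685]
[252, 168, 3, 7, 8] ray@.026 [0.6481 0.1981 0.026 ] cloud [ 0.4493 -0.1288  0.2604]
[294, 168, 8, 3, 14] ray@.026 [0.7641 0.1208 0.026 ] cloud [0.7349 0.0824 0.0563]
[294, 179, 3, 2, 6] ray@.026 [0.7216 0.0793 0.026 ] cloud [0.7256 0.0842 0.0201]
[277, 196, 2, 4, 7] ray@.026 [0.6259 0.0364 0.026 ] cloud [ 0.5202 -0.114   0.1578]
[261, 199, 5, 6, 23] ray@.026 [0.5812 0.0445 0.026 ] cloud [ 0.482  -0.1098  0.1581]
[260, 242, 4, 4, 11] ray@.026 [ 0.4802 -0.0969  0.026 ] cloud [ 0.4789 -0.0974  0.0286]
```

>>> arm_command:
  targets:
    - {"x": 0.29, "y": 2.16, "z": 0, "ax": 0, "ay": 0, "az": 0, "jaw": 0.4}
    - {"x": 0.28, "y": 2.11, "z": -0.27, "ax": 0, "ay": 0, "az": 0, "jaw": 0.4}
    - {"x": 0.28, "y": 2.07, "z": -0.49, "ax": 0, "ay": 0, "az": 0, "jaw": 0.4}
    - {"x": 0.27, "y": 1.98, "z": -0.72, "ax": 0, "ay": 0, "az": 0, "jaw": 0.4}
    - {"x": 0.25, "y": 1.88, "z": -0.93, "ax": 0, "ay": 0, "az": 0, "jaw": 0.4}

```text
time_s: 8.17
ee_pos: [0.5146, -0.0043, 0.3198]
orientation: [-0.004, 0.753, 0.658, 0.0]
force: [0.9, -0.4, -3.1]
opening: 0.0472
grasp_force: 45.0
```

```bash
python3 st.py; python3 - <<'E'
from h import *
im,d=vision.get_image('scene');np.savez('s3.npz',im=im,d=d)
E
python3 sc.py s3.npz
```

```text
[ 0.5146 -0.0043  0.3198] z [-0.0052  0.0066 -1.    ] yaw -7.64 rolly -0.006 pin [ 0.5136 -0.003   0.1298] 0.04719550575492239 44.99853551387787 [ 0.9 -0.4 -3.1] 8.1667
[232, 151, 8, 4, 16] ray@.026 [0.6664 0.3302 0.026 ] cloud [ 0.4752 -0.0186  0.246 ]
[232, 157, 3, 5, 6] ray@.026 [0.6372 0.2991 0.026 ] cloud [ 0.4634 -0.0235  0.2345]
[294, 168, 8, 4, 20] ray@.026 [0.7644 0.1218 0.026 ] cloud [0.7315 0.0829 0.0573]
[294, 179, 3, 2, 6] ray@.026 [0.7216 0.0793 0.026 ] cloud [0.7243 0.0825 0.0215]
[257, 183, 3, 3, 7] ray@.026 [0.6183 0.1263 0.026 ] cloud [ 0.533  -0.0115  0.1336]
[243, 186, 4, 6, 20] ray@.026 [0.5745 0.1307 0.026 ] cloud [ 0.4959 -0.0054  0.1336]
[256, 237, 4, 5, 14] ray@.026 [ 0.4826 -0.0779  0.026 ] cloud [ 0.4808 -0.0815  0.0293]
```

It tipped over and is rolling as planned, so I'll continue the lowering.

>>> arm_command:
  targets:
    - {"x": 0.23, "y": 1.73, "z": -1.12, "ax": 0, "ay": 0, "az": 0, "jaw": 0.4}
    - {"x": 0.21, "y": 1.58, "z": -1.29, "ax": 0, "ay": 0, "az": 0, "jaw": 0.4}
    - {"x": 0.19, "y": 1.39, "z": -1.44, "ax": 0, "ay": 0, "az": 0, "jaw": 0.4}
    - {"x": 0.16, "y": 1.19, "z": -1.57, "ax": 0, "ay": 0, "az": 0, "jaw": 0.4}
    - {"x": 0.13, "y": 0.98, "z": -1.66, "ax": 0, "ay": 0, "az": 0, "jaw": 0.4}

```text
time_s: 8.63
ee_pos: [0.5232, 0.064, 0.2477]
orientation: [-0.005, 0.752, 0.659, -0.001]
force: [0.7, -0.9, -2.7]
opening: 0.0473
grasp_force: 45.0
```

>>> arm_command:
  targets:
    - {"x": 0, "y": 0, "z": 0, "ax": 0, "ay": 0, "az": 0, "jaw": 0.4}
    - {"x": 0, "y": 0, "z": 0, "ax": 0, "ay": 0, "az": 0, "jaw": 0.4}
    - {"x": 0, "y": 0, "z": 0, "ax": 0, "ay": 0, "az": 0, "jaw": 0.4}

```text
time_s: 8.88
ee_pos: [0.5231, 0.0629, 0.2493]
orientation: [-0.005, 0.753, 0.658, -0.001]
force: [-1.7, -0.3, -1.4]
opening: 0.0473
grasp_force: 45.0
```

```bash
python3 st.py; python3 snap.py w7; python3 - <<'E'
from pins import *
im,d=vision.get_image('scene');np.savez('s4.npz',im=im,d=d)
w=np.load('w7.npz')['im'][:,:,::-1]
a=cv2.resize(im[140:300,160:340],(450,400))[:,:,::-1]
cv2.imwrite('pics/c7.png',np.hstack([a,cv2.resize(w,(350,262)).__class__(0) if 0 else cv2.copyMakeBorder(cv2.resize(w,(350,262)),0,138,0,0,0)]))
for o in pins('w7.npz',(.06,),(100,0,460,330)):print(o[0],np.round(o[2],4))
E
python3 sc.py s4.npz
```

```text
[0.5231 0.0629 0.2493] z [-0.0086  0.0056 -0.9999] yaw -7.7 rolly -0.0093 pin [0.5214 0.064  0.0593] 0.04726496448312751 44.9992436170578 [-1.7 -0.3 -1.4] 8.8833
[0.5231 0.0629 0.2493] [-0.00495297  0.75295981  0.6580464  -0.00138784] 8.8833 [-1.67343465 -0.32559549 -1.38014355]
[226, 267, 23, 19, 414] [0.502  0.0645 0.06  ]
[300, 266, 25, 23, 500] [0.5387 0.0592 0.06  ]
[248, 151, 2, 3, 6] ray@.026 [0.7016 0.3069 0.026 ] cloud [0.5603 0.0723 0.1771]
[224, 165, 6, 3, 12] ray@.026 [0.5969 0.2731 0.026 ] cloud [0.4827 0.0521 0.1733]
[295, 168, 7, 3, 14] ray@.026 [0.7671 0.1212 0.026 ] cloud [0.7314 0.078  0.0597]
[294, 179, 3, 2, 5] ray@.026 [0.7215 0.0801 0.026 ] cloud [0.7262 0.085  0.023 ]
[247, 193, 2, 4, 7] ray@.026 [0.566  0.1002 0.026 ] cloud [0.5411 0.055  0.0628]
[233, 196, 5, 5, 21] ray@.026 [0.5285 0.1066 0.026 ] cloud [0.5032 0.0601 0.063 ]
[252, 233, 4, 5, 15] ray@.026 [ 0.4818 -0.0581  0.026 ] cloud [ 0.48   -0.06    0.0278]
```

View pics/c7.png

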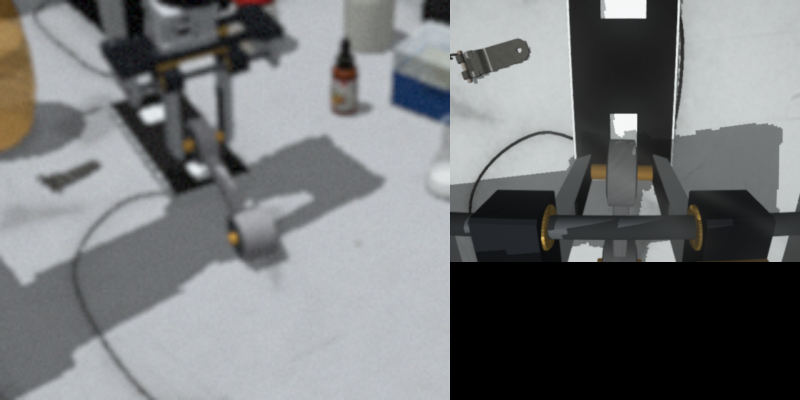

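The link's narrow eye hangs just over the narrow pocket; in the right panel the eye is at (622,170) and the white pocket at (624,125). The wide eye is on the bench at left (258,235). Before lowering I'll check the pocket edge in this same picture.

```bash
python3 - <<'E'
from pins import *
D=np.load('w7.npz');g=cv2.cvtColor(D['im'],cv2.COLOR_RGB2GRAY).astype(int)
for u in (262,272,282,292):
    col=g[165:225,u];k=np.argmax(np.diff(col));print(u,165+k+.5,np.round(onplane('wrist',[(u,165.5+k)],.02,D['T'])[0],4),end=' | ')
print()
for v in (188,196,204):
    row=g[v,235:320];dd=np.diff(row);a,b=235.5+np.argmax(dd),235.5+np.argmin(dd);print(v,a,b,np.round(onplane('wrist',[(a,v),(b,v)],.007,D['T'])[:,:2],4).tolist(),np.round(onplane('wrist',[(a,v),(b,v)],.02,D['T'])[:,:2],4).tolist())
for v in (100,150,190):
    row=g[v];l=[u for u in range(170,260) if row[u]<60][0];rr=[u for u in range(300,400) if row[u]<60][-1];p=onplane('wrist',[(l,v),(rr,v)],.02,D['T']);print(v,l,rr,np.round(p[:,:2],4).tolist(),np.round(p.mean(0),4))
ex=np.array([.991,-.1326]);ey=np.array([.1326,.991]);c=np.array([.5323,.1415])
print('expected pocket far edge mid',c-.0405*ey,'left/right',c-.0405*ey-.013*ex,c-.0405*ey+.013*ex)
E
```

```text
262 181.5 [0.5184 0.1032 0.02  ] | 272 181.5 [0.5241 0.1024 0.02  ] | 282 181.5 [0.5297 0.1017 0.02  ] | 292 181.5 [0.5354 0.1009 0.02  ] | 
188 255.5 299.5 [[0.5131, 0.0975], [0.5395, 0.094]] [[0.5142, 0.0999], [0.5391, 0.0966]]
196 255.5 299.5 [[0.5123, 0.0926], [0.539, 0.0891]] [[0.5135, 0.0953], [0.5386, 0.092]]
204 255.5 298.5 [[0.5116, 0.0876], [0.5378, 0.0842]] [[0.5128, 0.0906], [0.5375, 0.0874]]
100 195 372 [[0.4886, 0.1526], [0.584, 0.1398]] [0.5363 0.1462 0.02  ]
150 198 367 [[0.4854, 0.1257], [0.5791, 0.1132]] [0.5322 0.1194 0.02  ]
190 200 361 [[0.4823, 0.103], [0.574, 0.0909]] [0.5282 0.0969 0.02  ]
expected pocket far edge mid [0.5269297 0.1013645] left/right [0.5140467 0.1030883] [0.5398127 0.0996407]
```

>>> arm_command:
  targets:
    - {"x": 0.16, "y": 0.76, "z": -0.4, "ax": 0, "ay": 0, "az": 0, "jaw": 0.4}
    - {"x": 0.16, "y": 0.76, "z": -0.4, "ax": 0, "ay": 0, "az": 0, "jaw": 0.4}
    - {"x": 0, "y": 0, "z": 0, "ax": 0, "ay": 0, "az": 0, "jaw": 0.4}
    - {"x": 0, "y": 0, "z": 0, "ax": 0, "ay": 0, "az": 0, "jaw": 0.4}
    - {"x": 0, "y": 0, "z": 0, "ax": 0, "ay": 0, "az": 0, "jaw": 0.4}

```text
time_s: 9.4
ee_pos: [0.5267, 0.079, 0.2419]
orientation: [-0.004, 0.753, 0.658, 0.0]
force: [0.4, 0.4, -1.3]
opening: 0.0471
grasp_force: 45.0
```

```bash
python3 st.py; python3 snap.py w8; python3 - <<'E'
from pins import *
for o in pins('w8.npz',(.052,),(100,0,460,330)):print(o[0],np.round(o[2],4))
D=np.load('w8.npz');g=cv2.cvtColor(D['im'],cv2.COLOR_RGB2GRAY).astype(int)
for u in (262,272,282,292):
    col=g[175:255,u];k=np.argmax(np.diff(col));print(u,175+k+.5,np.round(onplane('wrist',[(u,175.5+k)],.02,D['T'])[0],4),end=' | ')
E
```

```text
[0.5267 0.079  0.2419] z [-0.0053  0.0069 -1.    ] yaw -7.64 rolly -0.0061 pin [0.5257 0.0803 0.0519] 0.04713088264769109 44.99951362609863 [ 0.4  0.4 -1.3] 9.4
[0.5267 0.079  0.2419] [-4.31242663e-03  7.52629736e-01  6.58429802e-01  2.80283370e-04] 9.4 [ 0.37332845  0.43346058 -1.31289754]
[225, 265, 24, 22, 485] [0.5063 0.0808 0.052 ]
[300, 265, 25, 25, 556] [0.543  0.0754 0.052 ]
[385, 329, 4, 1, 4] [0.5787 0.0408 0.052 ]
262 213.5 [0.5207 0.1028 0.02  ] | 272 214.5 [0.5262 0.1015 0.02  ] | 282 214.5 [0.5318 0.1007 0.02  ] | 292 214.5 [0.5374 0.1    0.02  ] |
```

>>> arm_command:
  targets:
    - {"x": -0.05, "y": -0.06, "z": -0.6, "ax": 0, "ay": 0, "az": 0, "jaw": 0.4}
    - {"x": 0, "y": 0, "z": -0.6, "ax": 0, "ay": 0, "az": 0, "jaw": 0.4}
    - {"x": 0, "y": 0, "z": -0.6, "ax": 0, "ay": 0, "az": 0, "jaw": 0.4}
    - {"x": 0, "y": 0, "z": -0.1, "ax": 0, "ay": 0, "az": 0, "jaw": 0.4}
    - {"x": 0, "y": 0, "z": 0, "ax": 0, "ay": 0, "az": 0, "jaw": 0.4}

```text
time_s: 9.87
ee_pos: [0.526, 0.0778, 0.2224]
orientation: [-0.004, 0.753, 0.658, -0.0]
force: [1.0, 1.7, 1.4]
opening: 0.0472
grasp_force: 45.0
```

```bash
python3 st.py; python3 snap.py w9; python3 - <<'E'
from pins import *
for o in pins('w9.npz',(.034,),(100,0,460,330)):print(o[0],np.round(o[2],4))
im,d=vision.get_image('scene');np.savez('s5.npz',im=im,d=d)
E
python3 sc.py s5.npz
```

```text
[0.526  0.0778 0.2224] z [-0.0063  0.006  -1.    ] yaw -7.7 rolly -0.0071 pin [0.5248 0.0789 0.0324] 0.04716895369167814 45.00013589859009 [1.  1.7 1.4] 9.8667
[0.526  0.0778 0.2224] [-4.32152294e-03  7.52961405e-01  6.58050355e-01 -4.20673203e-04] 9.8667 [0.98956381 1.68469007 1.3978305 ]
[225, 264, 25, 24, 526] [0.5057 0.0803 0.034 ]
[300, 265, 25, 25, 581] [0.5421 0.0748 0.034 ]
[384, 329, 5, 1, 5] [0.5771 0.0404 0.034 ]
[246, 158, 3, 3, 7] ray@.026 [0.674  0.2719 0.026 ] cloud [0.5629 0.0843 0.1501]
[294, 167, 8, 5, 19] ray@.026 [0.7654 0.1226 0.026 ] cloud [0.7317 0.0785 0.0594]
[223, 171, 7, 3, 9] ray@.026 [0.5762 0.2412 0.026 ] cloud [0.4876 0.0652 0.1477]
[294, 179, 3, 2, 6] ray@.026 [0.7216 0.0793 0.026 ] cloud [0.7225 0.0803 0.0233]
[245, 197, 3, 5, 11] ray@.026 [0.5502 0.0827 0.026 ] cloud [0.5446 0.0739 0.0338]
[232, 201, 5, 5, 17] ray@.026 [0.5133 0.0876 0.026 ] cloud [0.5066 0.0751 0.0361]
[250, 230, 4, 5, 16] ray@.026 [ 0.4846 -0.0467  0.026 ] cloud [ 0.484  -0.0493  0.0283]
```

>>> arm_command:
  targets:
    - {"x": 0, "y": 0, "z": 0, "ax": 0, "ay": 0, "az": 0, "jaw": 0.6}
    - {"x": 0, "y": 0, "z": 0, "ax": 0, "ay": 0, "az": 0, "jaw": 0.65}
    - {"x": 0, "y": 0, "z": 0, "ax": 0, "ay": 0, "az": 0, "jaw": 0.65}
    - {"x": 0, "y": 0, "z": 0, "ax": 0, "ay": 0, "az": 0, "jaw": 0.65}
    - {"x": 0, "y": 0, "z": 1, "ax": 0, "ay": 0, "az": 0, "jaw": 0.65}

```text
time_s: 10.38
ee_pos: [0.525, 0.0778, 0.2305]
orientation: [-0.006, 0.753, 0.658, -0.002]
force: [0.1, -0.7, -0.5]
opening: 0.061
grasp_force: 0.0
```

>>> arm_command:
  targets:
    - {"x": 0, "y": 0, "z": 2.5, "ax": 0, "ay": 0, "az": 0, "jaw": 0.7}
    - {"x": 0, "y": 0, "z": 3.5, "ax": 0, "ay": 0, "az": 0, "jaw": 0.75}
    - {"x": -0.2, "y": -1.5, "z": 3.5, "ax": 0, "ay": 0, "az": 0, "jaw": 0.75}
    - {"x": -0.5, "y": -3.8, "z": 0, "ax": 0, "ay": 0, "az": 0, "jaw": 0.75}
    - {"x": -0.5, "y": -3.8, "z": 0, "ax": 0, "ay": 0, "az": 0, "jaw": 0.75}

```text
time_s: 10.8
ee_pos: [0.5145, -0.0132, 0.3321]
orientation: [-0.001, 0.752, 0.66, 0.002]
force: [0.1, -0.5, -1.2]
opening: 0.0704
grasp_force: 0.0
```

>>> arm_command:
  targets:
    - {"x": -0.5, "y": -3.8, "z": 0, "ax": 0, "ay": 0, "az": 0, "jaw": 0.75}
    - {"x": 0, "y": 0, "z": 0, "ax": 0, "ay": 0, "az": 0, "jaw": 0.75}
    - {"x": 0, "y": 0, "z": 0, "ax": 0, "ay": 0, "az": 0, "jaw": 0.75}
    - {"x": 0, "y": 0, "z": 0, "ax": 0, "ay": 0, "az": 0, "jaw": 0.75}

```text
time_s: 11.13
ee_pos: [0.5089, -0.0509, 0.328]
orientation: [-0.004, 0.753, 0.658, 0.0]
force: [-0.6, -0.0, 1.1]
opening: 0.0705
grasp_force: 0.0
```

```bash
python3 st.py; python3 snap.py w10; python3 - <<'E'
from pins import *
for o in pins('w10.npz',(.028,),(100,0,460,330)):print(o[0],np.round(o[2],4), np.round(onplane('wrist',[o[1]],.035,np.load('w10.npz')['T'])[0],4))
E
```

```text
[ 0.5089 -0.0509  0.328 ] z [-0.0059  0.0067 -1.    ] yaw -7.71 rolly -0.0067 pin [ 0.5078 -0.0497  0.138 ] 0.07047334403270389 0.0 [-0.6 -0.   1.1] 11.1333
[ 0.5089 -0.0509  0.328 ] [-4.46079890e-03  7.53065608e-01  6.57930309e-01  1.08201470e-06] 11.1333 [-0.63951327 -0.03441662  1.14408402]
[239, 26, 19, 17, 309] [0.5057 0.0828 0.028 ] [0.506  0.0814 0.035 ]
[293, 27, 18, 18, 264] [0.5431 0.0771 0.028 ] [0.5425 0.0758 0.035 ]
[242, 211, 5, 10, 45] [ 0.4825 -0.047   0.028 ] [ 0.4834 -0.0452  0.035 ]
[297, 214, 6, 9, 48] [ 0.5253 -0.0548  0.028 ] [ 0.5251 -0.0528  0.035 ]
```

>>> arm_command:
  targets:
    - {"x": -0.39, "y": -0.12, "z": -2.8, "ax": 0, "ay": 0, "az": -0.021, "jaw": 0.75}
    - {"x": 0, "y": 0, "z": -2.8, "ax": 0, "ay": 0, "az": 0, "jaw": 0.75}
    - {"x": 0, "y": 0, "z": -2.8, "ax": 0, "ay": 0, "az": 0, "jaw": 0.75}
    - {"x": 0, "y": 0, "z": -2.3, "ax": 0, "ay": 0, "az": 0, "jaw": 0.75}
    - {"x": 0, "y": 0, "z": 0, "ax": 0, "ay": 0, "az": 0, "jaw": 0.75}

```text
time_s: 11.6
ee_pos: [0.503, -0.0502, 0.2151]
orientation: [-0.009, 0.759, 0.651, -0.004]
force: [-1.9, -0.4, -1.0]
opening: 0.0707
grasp_force: 0.0
```

>>> arm_command:
  targets:
    - {"x": 0, "y": 0, "z": 0, "ax": 0, "ay": 0, "az": 0, "jaw": 0.7}
    - {"x": 0, "y": 0, "z": 0, "ax": 0, "ay": 0, "az": 0, "jaw": 0.7}
    - {"x": 0, "y": 0, "z": 0, "ax": 0, "ay": 0, "az": 0, "jaw": 0.7}

```text
time_s: 11.85
ee_pos: [0.5061, -0.0519, 0.2228]
orientation: [-0.003, 0.759, 0.651, 0.001]
force: [1.0, -0.6, 0.2]
opening: 0.0656
grasp_force: 0.0
```

```bash
python3 st.py; python3 snap.py w11; python3 - <<'E'
from pins import *
for o in pins('w11.npz',(.026,),(100,0,460,330)):print(o[0],np.round(o[2],4))
E
```

```text
[ 0.5061 -0.0519  0.2228] z [-0.0022  0.0054 -1.    ] yaw -8.82 rolly -0.003 pin [ 0.5057 -0.0509  0.0328] 0.06562397230931458 0.0 [ 1.  -0.6  0.2] 11.85
[ 0.5061 -0.0519  0.2228] [-0.00279053  0.75939915  0.65061841  0.0009154 ] 11.85 [ 0.96553648 -0.55662217  0.2039221 ]
[226, 262, 7, 14, 90] [ 0.4817 -0.0481  0.026 ]
[313, 264, 8, 14, 96] [ 0.5259 -0.0563  0.026 ]
```

>>> arm_command:
  targets:
    - {"x": -0.15, "y": -0.1, "z": -0.7, "ax": 0, "ay": 0, "az": 0, "jaw": 0.65}
    - {"x": 0, "y": 0, "z": 0, "ax": 0, "ay": 0, "az": 0, "jaw": 0.65}
    - {"x": 0, "y": 0, "z": 0, "ax": 0, "ay": 0, "az": 0, "jaw": 0.65}
    - {"x": 0, "y": 0, "z": 0, "ax": 0, "ay": 0, "az": 0, "jaw": 0.65}
  force: 25

```text
time_s: 12.23
ee_pos: [0.5035, -0.0534, 0.2136]
orientation: [-0.004, 0.76, 0.65, -0.0]
force: [0.2, -0.9, 0.2]
opening: 0.0608
grasp_force: 0.0
```

```bash
python3 st.py
```

```text
[ 0.5035 -0.0534  0.2136] z [-0.0062  0.0062 -1.    ] yaw -8.89 rolly -0.0071 pin [ 0.5023 -0.0522  0.0236] 0.06078933664724607 0.0 [ 0.2 -0.9  0.2] 12.2333
```

Raise it slightly so that the fingertips will clear the foam later, then close.

>>> arm_command:
  targets:
    - {"x": 0.05, "y": 0, "z": 0.2, "ax": 0, "ay": 0, "az": 0, "jaw": 0.6}
    - {"x": 0, "y": 0, "z": 0, "ax": 0, "ay": 0, "az": 0, "jaw": 0.6}
    - {"x": 0, "y": 0, "z": 0, "ax": 0, "ay": 0, "az": 0, "jaw": 0.6}
  force: 25

```text
time_s: 12.48
ee_pos: [0.5042, -0.0533, 0.2158]
orientation: [-0.004, 0.76, 0.65, -0.0]
force: [1.1, -0.6, 0.7]
opening: 0.0564
grasp_force: 0.0
```

```bash
python3 st.py
```

```text
[ 0.5042 -0.0533  0.2158] z [-0.0057  0.0061 -1.    ] yaw -8.89 rolly -0.0065 pin [ 0.5032 -0.0522  0.0258] 0.05640451082424518 0.0 [ 1.1 -0.6  0.7] 12.4833
```

>>> arm_command:
  targets:
    - {"x": 0, "y": 0, "z": 0, "ax": 0, "ay": 0, "az": 0, "jaw": 0.4}
    - {"x": 0, "y": 0, "z": 0, "ax": 0, "ay": 0, "az": 0, "jaw": 0.4}
    - {"x": 0, "y": 0, "z": 0, "ax": 0, "ay": 0, "az": 0, "jaw": 0.4}
    - {"x": 0, "y": 0, "z": 0, "ax": 0, "ay": 0, "az": 0, "jaw": 0.4}

```text
time_s: 12.82
ee_pos: [0.5042, -0.0534, 0.2156]
orientation: [-0.004, 0.76, 0.65, -0.0]
force: [1.6, 0.7, -1.4]
opening: 0.0476
grasp_force: 25.0
```

```bash
python3 st.py
```

```text
[ 0.5042 -0.0534  0.2156] z [-0.0056  0.0059 -1.    ] yaw -8.88 rolly -0.0064 pin [ 0.5032 -0.0522  0.0256] 0.0475750325417275 24.99999850988388 [ 1.6  0.7 -1.4] 12.8167
```

```bash
python3 - <<'E'
import numpy as np
ph=np.radians(np.r_[np.linspace(-3.1,90,13),np.linspace(90,180,13)[1:]])
a=129.8-130*np.cos(ph);z=33+130*np.sin(ph)
for k,(da,dz) in enumerate(zip(np.diff(a),np.diff(z))): print(k+1,np.round([.0143*da,.099*da,.1*dz],2),round(z[k+1],1))
E
```

```text
1 [0.   0.02 1.76] 43.6
2 [0.04 0.26 1.74] 61.0
3 [0.07 0.49 1.69] 77.8
4 [0.1  0.71 1.61] 93.9
5 [0.13 0.92 1.49] 108.8
6 [0.16 1.11 1.36] 122.4
7 [0.18 1.28 1.19] 134.3
8 [0.21 1.43 1.01] 144.4
9 [0.22 1.55 0.8 ] 152.4
10 [0.24 1.64 0.58] 158.3
11 [0.25 1.71 0.35] 161.8
12 [0.25 1.74 0.12] 163.0
13 [ 0.24  1.68 -0.11] 161.9
14 [ 0.24  1.65 -0.33] 158.6
15 [ 0.23  1.59 -0.55] 153.1
16 [ 0.22  1.51 -0.75] 145.6
17 [ 0.2   1.4  -0.94] 136.1
18 [ 0.18  1.27 -1.12] 124.9
19 [ 0.16  1.11 -1.28] 112.1
20 [ 0.14  0.94 -1.41] 98.0
21 [ 0.11  0.74 -1.53] 82.7
22 [ 0.08  0.54 -1.61] 66.6
23 [ 0.05  0.33 -1.67] 50.0
24 [ 0.02  0.11 -1.7 ] 33.0
```

>>> arm_command:
  targets:
    - {"x": 0, "y": 0.02, "z": 1.76, "ax": 0, "ay": 0, "az": 0, "jaw": 0.4}
    - {"x": 0.04, "y": 0.26, "z": 1.74, "ax": 0, "ay": 0, "az": 0, "jaw": 0.4}
    - {"x": 0.07, "y": 0.49, "z": 1.69, "ax": 0, "ay": 0, "az": 0, "jaw": 0.4}
    - {"x": 0.1, "y": 0.71, "z": 1.61, "ax": 0, "ay": 0, "az": 0, "jaw": 0.4}
    - {"x": 0.13, "y": 0.92, "z": 1.49, "ax": 0, "ay": 0, "az": 0, "jaw": 0.4}
  force: 40

```text
time_s: 13.23
ee_pos: [0.507, -0.0291, 0.2982]
orientation: [-0.005, 0.76, 0.65, -0.001]
force: [0.1, 1.4, -3.5]
opening: 0.0473
grasp_force: 40.0
```

>>> arm_command:
  targets:
    - {"x": 0.16, "y": 1.11, "z": 1.36, "ax": 0, "ay": 0, "az": 0, "jaw": 0.4}
    - {"x": 0.18, "y": 1.28, "z": 1.19, "ax": 0, "ay": 0, "az": 0, "jaw": 0.4}
    - {"x": 0.21, "y": 1.43, "z": 1.01, "ax": 0, "ay": 0, "az": 0, "jaw": 0.4}
    - {"x": 0.22, "y": 1.55, "z": 0.8, "ax": 0, "ay": 0, "az": 0, "jaw": 0.4}
    - {"x": 0, "y": 0, "z": 0, "ax": 0, "ay": 0, "az": 0, "jaw": 0.4}

```text
time_s: 13.65
ee_pos: [0.5154, 0.0265, 0.3431]
orientation: [-0.005, 0.759, 0.651, 0.001]
force: [-0.4, -1.2, 0.5]
opening: 0.0473
grasp_force: 40.0
```

```bash
python3 st.py; python3 - <<'E'
from h import *
im,d=vision.get_image('scene');np.savez('s6.npz',im=im,d=d)
E
python3 sc.py s6.npz
```

```text
[0.5154 0.0265 0.3431] z [-0.0049  0.0079 -1.    ] yaw -8.72 rolly -0.006 pin [0.5144 0.028  0.1531] 0.047323982660394136 40.000571608543396 [-0.4 -1.2  0.5] 13.65
[294, 168, 8, 3, 15] ray@.026 [0.7642 0.1213 0.026 ] cloud [0.7296 0.0805 0.0592]
[235, 174, 2, 3, 3] ray@.026 [0.5924 0.2095 0.026 ] cloud [0.4948 0.0273 0.155 ]
[294, 179, 3, 2, 5] ray@.026 [0.7208 0.0792 0.026 ] cloud [0.723  0.0809 0.0228]
[244, 197, 4, 5, 16] ray@.026 [0.5492 0.0837 0.026 ] cloud [0.5432 0.0715 0.0358]
[229, 201, 7, 5, 31] ray@.026 [0.5086 0.0908 0.026 ] cloud [0.5015 0.077  0.0372]
```

>>> arm_command:
  targets:
    - {"x": 0.24, "y": 1.64, "z": 0.58, "ax": 0, "ay": 0, "az": 0.002, "jaw": 0.4}
    - {"x": 0.25, "y": 1.71, "z": 0.35, "ax": 0, "ay": 0, "az": 0.002, "jaw": 0.4}
    - {"x": 0.25, "y": 1.74, "z": 0.12, "ax": 0, "ay": 0, "az": 0.002, "jaw": 0.4}
    - {"x": 0.24, "y": 1.68, "z": -0.11, "ax": 0, "ay": 0, "az": 0.002, "jaw": 0.4}
    - {"x": 0.24, "y": 1.65, "z": -0.33, "ax": 0, "ay": 0, "az": 0.002, "jaw": 0.4}

```text
time_s: 14.12
ee_pos: [0.5276, 0.1086, 0.3485]
orientation: [-0.004, 0.757, 0.654, -0.0]
force: [0.6, -0.1, -0.1]
opening: 0.0473
grasp_force: 40.0
```

>>> arm_command:
  targets:
    - {"x": 0.23, "y": 1.59, "z": -0.55, "ax": 0, "ay": 0, "az": 0.003, "jaw": 0.4}
    - {"x": 0.22, "y": 1.51, "z": -0.75, "ax": 0, "ay": 0, "az": 0.003, "jaw": 0.4}
    - {"x": 0, "y": 0, "z": 0, "ax": 0, "ay": 0, "az": 0, "jaw": 0.4}

```text
time_s: 14.37
ee_pos: [0.5318, 0.1413, 0.3331]
orientation: [-0.006, 0.754, 0.657, -0.001]
force: [1.2, 1.1, -0.6]
opening: 0.0476
grasp_force: 40.0
```

```bash
python3 st.py; python3 - <<'E'
from h import *
im,d=vision.get_image('scene');np.savez('s7.npz',im=im,d=d)
E
python3 sc.py s7.npz
```

```text
[0.5318 0.1413 0.3331] z [-0.0084  0.0079 -0.9999] yaw -7.82 rolly -0.0094 pin [0.5303 0.1428 0.1431] 0.04762591413293134 40.0002658367157 [ 1.2  1.1 -0.6] 14.3667
[219, 157, 1, 3, 3] ray@.026 [0.6029 0.3322 0.026 ] cloud [0.5096 0.1409 0.1459]
[294, 168, 7, 3, 15] ray@.026 [0.7634 0.123  0.026 ] cloud [0.7297 0.0807 0.059 ]
[294, 179, 3, 2, 6] ray@.026 [0.7216 0.0793 0.026 ] cloud [0.7236 0.0816 0.0222]
[244, 197, 4, 5, 17] ray@.026 [0.5485 0.0838 0.026 ] cloud [0.5417 0.0745 0.0347]
[230, 201, 6, 6, 24] ray@.026 [0.5078 0.0875 0.026 ] cloud [0.5008 0.0762 0.0346]
```

>>> arm_command:
  targets:
    - {"x": 0.2, "y": 1.4, "z": -0.94, "ax": 0, "ay": 0, "az": 0.003, "jaw": 0.4}
    - {"x": 0.18, "y": 1.27, "z": -1.12, "ax": 0, "ay": 0, "az": 0.002, "jaw": 0.4}
    - {"x": 0.16, "y": 1.11, "z": -1.28, "ax": 0, "ay": 0, "az": 0, "jaw": 0.4}
    - {"x": 0.14, "y": 0.94, "z": -1.41, "ax": 0, "ay": 0, "az": 0, "jaw": 0.4}
    - {"x": 0.11, "y": 0.74, "z": -1.53, "ax": 0, "ay": 0, "az": 0, "jaw": 0.4}

```text
time_s: 14.83
ee_pos: [0.5395, 0.1955, 0.27]
orientation: [-0.005, 0.753, 0.658, -0.001]
force: [0.8, 0.5, -1.8]
opening: 0.0472
grasp_force: 40.0
```

>>> arm_command:
  targets:
    - {"x": 0.08, "y": 0.54, "z": -1.4, "ax": 0, "ay": 0, "az": 0, "jaw": 0.4}
    - {"x": 0, "y": 0, "z": 0, "ax": 0, "ay": 0, "az": 0, "jaw": 0.4}
    - {"x": 0, "y": 0, "z": 0, "ax": 0, "ay": 0, "az": 0, "jaw": 0.4}
    - {"x": 0, "y": 0, "z": 0, "ax": 0, "ay": 0, "az": 0, "jaw": 0.4}

```text
time_s: 15.17
ee_pos: [0.5404, 0.1994, 0.2578]
orientation: [-0.005, 0.753, 0.658, -0.002]
force: [-0.4, -0.4, -2.5]
opening: 0.0475
grasp_force: 40.0
```

```bash
python3 st.py; python3 snap.py w12; python3 - <<'E'
from pins import *
T=np.load('w12.npz')['T'];z=telemetry.get_state()['ee_pos'][2]-.1894
print(z)
for o in pins('w12.npz',(z,),(100,100,460,330)):print(o[0],np.round(o[2],4))
D=np.load('w12.npz');g=cv2.cvtColor(D['im'],cv2.COLOR_RGB2GRAY).astype(int)
for v in (150,190,215,235):
    row=g[v];d=np.diff(row);L=[u for u in range(150,400) if abs(d[u])>40];print(v,L)
print([ (u,[v for v in range(100,260) if abs(g[v+1,u]-g[v,u])>40]) for u in (250,262,272,285,295)])
E
```

```text
[0.5404 0.1994 0.2578] z [-0.0082  0.0048 -1.    ] yaw -7.69 rolly -0.0088 pin [0.5389 0.2003 0.0678] 0.047522201085815896 39.99902129173279 [-0.4 -0.4 -2.5] 15.1667
[0.5404 0.1994 0.2578] [-0.00451082  0.75292999  0.65808339 -0.00152544] 15.1667 [-0.41571444 -0.44555253 -2.53662403]
0.06899077913149698
[225, 262, 8, 19, 122] [0.516  0.2043 0.069 ]
[316, 262, 9, 20, 157] [0.5603 0.1981 0.069 ]
150 [308, 313]
190 [201, 202, 353, 354, 356, 357]
215 [202, 203, 204, 309, 351, 352, 353, 355]
235 [204, 205, 351]
[(250, [162, 163, 165, 166, 191, 192]), (262, [162, 163, 165, 166, 191, 192, 209]), (272, [162, 165, 166, 191, 192, 207]), (285, [162, 165, 166, 191, 192, 203]), (295, [162, 165, 166, 191, 192, 201])]
```

>>> arm_command:
  targets:
    - {"x": 0.15, "y": 0.25, "z": -1.0, "ax": 0, "ay": 0, "az": 0, "jaw": 0.4}
    - {"x": 0.1, "y": 0.15, "z": -0.8, "ax": 0, "ay": 0, "az": 0, "jaw": 0.4}
    - {"x": 0, "y": 0, "z": 0, "ax": 0, "ay": 0, "az": 0, "jaw": 0.4}
    - {"x": 0, "y": 0, "z": 0, "ax": 0, "ay": 0, "az": 0, "jaw": 0.4}
    - {"x": 0, "y": 0, "z": 0, "ax": 0, "ay": 0, "az": 0, "jaw": 0.4}

```text
time_s: 15.63
ee_pos: [0.5429, 0.2035, 0.2401]
orientation: [-0.005, 0.753, 0.658, -0.001]
force: [-1.3, -0.4, -1.9]
opening: 0.0478
grasp_force: 40.0
```

```bash
python3 st.py; python3 snap.py w13; python3 - <<'E'
from pins import *
z=telemetry.get_state()['ee_pos'][2]-.1894
print(z)
for o in pins('w13.npz',(z,),(100,100,460,330)):print(o[0],np.round(o[2],4))
D=np.load('w13.npz');g=cv2.cvtColor(D['im'],cv2.COLOR_RGB2GRAY).astype(int)
for u in (255,270,290):
    L=[v for v in range(170,260) if abs(g[v+1,u]-g[v,u])>40];print(u,L,[np.round(onplane('wrist',[(u,v+.5)],.02,D['T'])[0][:2],4).tolist() for v in L])
for v in (225,230,235):
    L=[u for u in range(190,360) if abs(g[v,u+1]-g[v,u])>40];print(v,L,[np.round(onplane('wrist',[(u+.5,v)],.02,D['T'])[0][:2],4).tolist() for u in L])
E
```

```text
[0.5429 0.2035 0.2401] z [-0.0075  0.0058 -1.    ] yaw -7.69 rolly -0.0082 pin [0.5415 0.2046 0.0501] 0.047760462408267326 39.999162554740906 [-1.3 -0.4 -1.9] 15.6333
[0.5429 0.2035 0.2401] [-0.00464501  0.75293962  0.6580726  -0.00089247] 15.6333 [-1.3173663  -0.44484481 -1.91956693]
0.05092677177886079
[225, 261, 8, 20, 135] [0.5186 0.2087 0.0509]
[316, 263, 9, 19, 154] [0.563  0.2022 0.0509]
255 [175, 178, 179, 206, 207, 214] [[0.5359, 0.2492], [0.5356, 0.2476], [0.5355, 0.247], [0.5333, 0.232], [0.5332, 0.2315], [0.5326, 0.2275]]
270 [175, 178, 179] [[0.5439, 0.2481], [0.5437, 0.2465], [0.5436, 0.2459]]
290 [175, 178, 179] [[0.5547, 0.2467], [0.5545, 0.245], [0.5544, 0.2445]]
225 [193, 194, 354, 355, 357] [[0.4973, 0.226], [0.4979, 0.2259], [0.5872, 0.2141], [0.5877, 0.214], [0.5888, 0.2139]]
230 [193, 194] [[0.4967, 0.2231], [0.4973, 0.223]]
235 [193, 194, 354] [[0.4962, 0.2202], [0.4967, 0.2201], [0.5867, 0.2082]]
```

>>> arm_command:
  targets:
    - {"x": 0, "y": 0.04, "z": -0.6, "ax": 0, "ay": 0, "az": 0, "jaw": 0.4}
    - {"x": 0, "y": 0.02, "z": -0.6, "ax": 0, "ay": 0, "az": 0, "jaw": 0.4}
    - {"x": 0, "y": 0, "z": -0.5, "ax": 0, "ay": 0, "az": 0, "jaw": 0.4}
    - {"x": 0, "y": 0, "z": 0, "ax": 0, "ay": 0, "az": 0, "jaw": 0.4}
    - {"x": 0, "y": 0, "z": 0, "ax": 0, "ay": 0, "az": 0, "jaw": 0.4}

```text
time_s: 16.1
ee_pos: [0.543, 0.2043, 0.223]
orientation: [-0.005, 0.753, 0.658, -0.0]
force: [-0.3, 0.1, -1.9]
opening: 0.0477
grasp_force: 40.0
```

```bash
python3 st.py; python3 - <<'E'
from h import *
im,d=vision.get_image('scene');np.savez('s8.npz',im=im,d=d)
E
python3 sc.py s8.npz
```

```text
[0.543  0.2043 0.223 ] z [-0.0067  0.0062 -1.    ] yaw -7.67 rolly -0.0075 pin [0.5417 0.2055 0.033 ] 0.04768818748061316 39.999228715896606 [-0.3  0.1 -1.9] 16.1
[205, 150, 6, 3, 8] ray@.026 [0.5951 0.3974 0.026 ] cloud [0.5048 0.1943 0.1453]
[295, 167, 7, 4, 16] ray@.026 [0.7641 0.122  0.026 ] cloud [0.7307 0.0819 0.0581]
[294, 179, 3, 2, 6] ray@.026 [0.7216 0.0793 0.026 ] cloud [0.7248 0.0833 0.0209]
[245, 197, 3, 5, 12] ray@.026 [0.5503 0.0842 0.026 ] cloud [0.544  0.0728 0.0347]
[230, 201, 6, 5, 27] ray@.026 [0.5101 0.0901 0.026 ] cloud [ 0.0941 -0.7117  0.6801]
```

>>> arm_command:
  targets:
    - {"x": 0, "y": 0, "z": -0.1, "ax": 0, "ay": 0, "az": 0, "jaw": 0.4}
    - {"x": 0, "y": 0, "z": 0, "ax": 0, "ay": 0, "az": 0, "jaw": 0.4}
    - {"x": 0, "y": 0, "z": 0, "ax": 0, "ay": 0, "az": 0, "jaw": 0.6}
    - {"x": 0, "y": 0, "z": 0, "ax": 0, "ay": 0, "az": 0, "jaw": 0.65}
    - {"x": 0, "y": 0, "z": 0, "ax": 0, "ay": 0, "az": 0, "jaw": 0.65}

```text
time_s: 16.57
ee_pos: [0.5432, 0.2042, 0.2226]
orientation: [-0.004, 0.753, 0.658, -0.0]
force: [-0.3, -0.3, -0.3]
opening: 0.0607
grasp_force: 0.0
```

>>> arm_command:
  targets:
    - {"x": 0, "y": 0, "z": 1, "ax": 0, "ay": 0, "az": 0, "jaw": 0.65}
    - {"x": 0, "y": 0, "z": 2.5, "ax": 0, "ay": 0, "az": 0, "jaw": 0.65}
    - {"x": 0, "y": 0, "z": 3.5, "ax": 0, "ay": 0, "az": 0, "jaw": 0.65}
    - {"x": 0, "y": 0, "z": 3.5, "ax": 0, "ay": 0, "az": 0, "jaw": 0.65}
    - {"x": 0, "y": 0, "z": 3, "ax": 0, "ay": 0, "az": 0, "jaw": 0.65}

```text
time_s: 16.98
ee_pos: [0.543, 0.2041, 0.3607]
orientation: [-0.004, 0.753, 0.658, 0.001]
force: [0.1, -0.9, 0.0]
opening: 0.061
grasp_force: 0.0
```

>>> arm_command:
  targets:
    - {"x": 0, "y": 0, "z": 3, "ax": 0, "ay": 0, "az": 0, "jaw": 0.65}
    - {"x": 0, "y": 0, "z": 0, "ax": 0, "ay": 0, "az": 0, "jaw": 0.65}
    - {"x": 0, "y": 0, "z": 0, "ax": 0, "ay": 0, "az": 0, "jaw": 0.65}
    - {"x": 0, "y": 0, "z": 0, "ax": 0, "ay": 0, "az": 0, "jaw": 0.65}

```text
time_s: 17.32
ee_pos: [0.5428, 0.2041, 0.3869]
orientation: [-0.005, 0.753, 0.658, -0.001]
force: [0.2, -0.5, -0.4]
opening: 0.0609
grasp_force: 0.0
```

```bash
python3 st.py; python3 snap.py w14; python3 - <<'E'
from pins import *
D=np.load('w14.npz');C=cloud('wrist',D['d'],D['T'])
for o in pins('w14.npz',(.035,),(100,0,460,330)):
    u,v=np.round(o[1]).astype(int);print(o[0],np.round(o[2],4),np.round(C[v,u],4))
for p in [(.5237,.0771),(.5409,.206)]:
    s=np.hypot(C[...,0]-p[0],C[...,1]-p[1])<.006;print('eye top z (home .059)',np.round(np.percentile(C[...,2][s],[10,50,90]),4))
E
```

```text
[0.5428 0.2041 0.3869] z [-0.007   0.0059 -1.    ] yaw -7.68 rolly -0.0077 pin [0.5415 0.2052 0.1969] 0.06088429836587637 0.0 [ 0.2 -0.5 -0.4] 17.3167
[0.5428 0.2041 0.3869] [-4.50745986e-03  7.52872646e-01  6.58150433e-01 -6.84978146e-04] 17.3167 [ 0.22304295 -0.5240317  -0.35291295]
[249, 191, 7, 13, 79] [0.5197 0.2109 0.035 ] [0.5199 0.2117 0.04  ]
[298, 192, 5, 11, 53] [0.5627 0.2047 0.035 ] [0.5625 0.2062 0.041 ]
[252, 320, 12, 9, 105] [0.5054 0.0808 0.035 ] [0.5066 0.0839 0.0403]
[287, 321, 13, 9, 104] [0.5407 0.0751 0.035 ] [0.5408 0.0781 0.0398]
eye top z (home .059) [0.0592 0.06   0.0608]
eye top z (home .059) [0.0591 0.06   0.061 ]
```

View pics/w14.png

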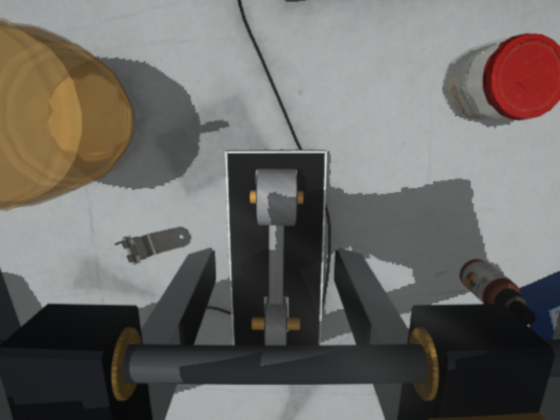

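The link lies flat in both pockets, with the wide eye at (276,196) and the narrow eye at (276,322). Both eye tops measure about 60 mm, against 59 mm when home, and the gripper is clear. I'm handing in.

```bash
python3 -c "
from h import *
print(order.finish_job())"
```

```text
the job is handed in; nothing more can be done
None
```

I walked the link end over end into the tray and handed the job in: at the last look both eyes were seated in their pockets and the gripper was clear, but the hand-in returned no verdict.

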